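# Put the thimble stock away and bolt the chest

## Robot

A 6-joint arm with a two-finger parallel gripper is mounted at the origin on the work surface. World frame = base frame: x ahead of the robot, y to its left, z up, the work surface at z = 0. Lengths are in m, angles in degrees, forces in N, time in s.
With the tool pointing down it reaches from about 0.35 to 0.975 m from the base axis. Payload 4.9 kg.
Tool frame: the origin (TCP) lies midway between the tips of the shut fingers; the grasp point (between the pads) lies 19 mm behind it; z points along the fingers, y is the direction in which the jaws open and shut (so a half turn about z gives the same grasp; the last joint's range is limited). The gripper opens to 85 mm and grips with 20 to 120 N. Pads are 22 mm wide; open, the fingers measure 114 mm over their backs; the gripper's body (76 mm by 85 mm) begins 54 mm behind the grasp point. The pads swing forward as they close: fully open they stand 13 mm farther back than shut.
Start: joints at [58.27, 3.019, 92.412, -0, 84.569, -6.818], TCP at [0.263, 0.567, 0.231] pointing down, gripper open.
Joint ranges: [-172.51, 172.51], [-57.92, 126.97], [3.15, 148.05], [-58.71, 238.71], [5.1, 150.11], [-179.66, 179.66]. Speed limits (degrees/s): [147.25, 147.25, 180, 180, 180, 180].

## Interface

Orientations are given as [roll, pitch, yaw] about the fixed x, y, z axes, in that order (R = Rz(yaw) Ry(pitch) Rx(roll)).
In Python, from plant import telemetry, vision, env, finder gives the robot as it stands.
- The arm moves only by the tool jog_arm, never from a script. Its argument "steps" is a list of rows, each an object of numbers: "wx", "wy", "wz": the turn, a rotation vector about the tool's x, y, z in units of 6 degrees (1.0 is 6 degrees); "tx", "ty", "tz": the shift along the tool's x, y, z in mm; "jaw": the gripper command: -1 is shut, 1 is fully open, values between are in proportion. In form: [{"wx": .., "wy": .., "wz": .., "tx": .., "ty": .., "tz": .., "jaw": ..}, ...]. A call has 1 to 5 rows; each row is the pose to reach, as a shift and turn from the pose measured when the call began, along the tool's axes at that moment; what a row does not reach only later rows make up. A row lasts 1/12 s, in which the tool goes at most 41.7 mm and 7.16 degrees, less where a joint would pass 70% of its speed; a pose out of reach is approached as far as the arm can. A call with a gripper value outside its range is refused whole. The fingers move at their own pace and stop on an object; "grip_force" is the grip in N (left out, the last holds). Time passes only in rows, so rows that repeat a pose let the fingers close. It gives the time, the measured TCP pose, the force and the opening at its end, in the units of the state.
- telemetry.sense(): the state, without advancing time (a new reading comes with each control period).
- vision.get_image(name): name is "side" or "top" or "wrist"; returns (picture, depth): 400x640x3 uint8, blue, green, red; 400x640 float32, m along the optical axis (not along the pixel's ray), 0 where there is no reading.
- vision.camera_model(name): a dict with "camera_matrix" (3x3 intrinsics, pixels), "rvec" (rotation vector, rad) and "tvec" (3), from world to camera coordinates, as OpenCV has them. Camera axes: x right, y down, z forward; pixel columns grow to the right and rows downward; lengths in m; the calibration is good to about 2 mm. A picture is of the moment at which its call begins: read the wrist's pose just before it. camera_model takes no time and is no camera call; for the wrist camera it gives the pose at the moment of the call.
- env.finish_job(): hands the job in, once; it reports no verdict.
Trained networks look in the newest picture that a camera, given by its name, has taken for a name from the list of things; names that differ only in an ending like _2 or _b are one class to them, and where a whole thing is asked for, a point or a joint stands for the part that bears it (a point fixed in the world has none). Each returns a list of dicts, best first, with "score" (0 to 1); they miss things now and then, are a little off and sometimes report something else, mostly with a low value. They report only what shows in the picture. A call takes as long as a camera call. They do not tell look-alikes from the thing itself.
- finder.recognise(query, camera): "bbox" ([left, top, right, bottom] in pixels, round what is visible of it).
- finder.tip_of(query, camera): "uv" ([column, row] in pixels: a listed point, or the origin of a listed thing).
The state is a dict: "t": time; "qpos": joint angles; "joint_velocities": joint speeds; "joint_efforts": joint torques, N m; "ee_pos": TCP position; "tcp_rot": TCP orientation; "contact_force": force on the tool from outside, world axes, zero at the start; "wrist_torque": the same for the moment, N m; "width": finger opening in m.
Only numpy, scipy, OpenCV 4.12 (cv2) and the standard library are available. Lean on these libraries where they do the work, as an engineer would, in place of code of your own. Each camera call takes 0.05 s, during which the arm holds its last target. There are 200 camera calls.

## Task

Put the short green canister and the loose wooden thimble block away in the open stock chest, both right way up on its floor. Then close the lid fully and, only once it is shut, slide the bolt on the lid fully home through its keeper. Leave the tall canister and the small thimbles where they stand.

Things in the scene. Friction and masses are not known exactly. Their poses are not given: they have to be found in the camera images.
- chest: wooden stock chest fixed to the cart, outer size 170 (x) x 260 (y) x 112 mm high, walls and floor 10 mm thick, so 150 x 240 mm inside. Origin: centre of its underside; x points from its front to its hinge side, y along its length, z up. A keeper post 32 mm thick stands against its -y end
- chest_in (a point): centre of the chest's inner floor, 10 mm above the cart top
- lid_hinge (a point): middle of the lid's hinge axis, which runs along the chest's y at the +x rim, 112 mm up
- lid (a joint): angle of the wooden lid (170 x 260 x 12 mm, stiff hinge that stays where it is left, about 4 N at its edge to move): 0 = shut flat on the chest, 1.57 = upright; it starts standing open. To close it the front edge swings up and over towards the chest's -x
- lid_knob (a point): centre of the steel ball knob (26 mm diameter, on a stem 12 mm thick and 30 mm high) on the lid's outer face, 135 mm from the hinge axis along the lid, 44 mm off the plane of the lid's underside (32 mm off its outer face), 60 mm towards the chest's +y; with the lid open it points away from the robot
- bolt (a joint): travel in m of the steel barrel bolt on the lid: 0 = drawn right back, 0.045 = fully home through the keeper; it slides towards the chest's -y and takes about 2 N
- bolt_knob (a point): on the bolt's upright round finger post (12 mm diameter), 6 mm below its top; with the lid shut the post stands 40 mm above the bolt rod's centre line, which is 14 mm above the lid's outer face. The rod is 12 mm thick and 150 mm long and runs in two guides 26 mm tall above the lid; the post travels between them
- keeper (a point): centre of the steel keeper's opening (20 mm wide, 30 mm high) on the post at the chest's -y end, 138 mm above the cart top
- canister: the short dark green tin canister with screw cap, 60 mm diameter, 92 mm tall; origin: centre of its underside, z up its axis. Stands on a cork mat 4 mm thick
- block: loose wooden thimble block, 130 mm long (x), 44 mm wide (y), 36 mm high, with four pegs 18 mm thick and 22 mm tall in a row on top; origin: centre of its underside. Lies on the cork mat, pegs up. (Another is clamped in the vise: not that one)
- tall_canister: the tall dark green canister, 60 mm diameter, 160 mm tall, on the mat; origin: centre of its underside. To be left
- brass_thimble1: brass thimble, 23 mm diameter, 25 mm tall, on the mat; origin: centre of its underside. To be left
- brass_thimble2: second brass thimble, same size, on the mat. To be left
- white_thimble: chipped white porcelain thimble, 23 mm diameter, 25 mm tall, on the cart top. To be left
There are look-alikes about, which are no part of the job. What is shaped like the canister but blue is not meant. What is shaped like the block but yellow is not meant.

How it is judged:
By the outcome, as a careful person would: the job done as asked, in the order asked, and still so for the second after the job is handed in, with the robot touching nothing.
It also fails if it takes over 72 s, if anything falls off the work surface, if the arm or the gripper's body presses on something with over 40 N, if the wrist force passes 120 N, or if a joint passes its speed limit or range.

## Working session

There is one attempt and no reset: what is moved stays moved. The work goes in short steps, Python scripts to look and compute and a tool call to move; the robot and the scene stay as the last step left them, time stands still between calls to the robot, and variables do not carry over. Pictures are saved under pics/ and viewed, on a budget of 10 in all, crops included, one or two more only if the job needs it, and the job is handed in when it is done.

Besides the shell and the picture viewer there is one more tool, called after ">>>" as name([rows], argument=value, ...), one row to a line, values as JSON. jog_arm: Moves the arm, as the interface text tells. Its arguments: {"type":"object","properties":{"steps":{"type":"array","items":{"type":"object","properties":{"wx":{"type":"number"},"wy":{"type":"number"},"wz":{"type":"number"},"tx":{"type":"number"},"ty":{"type":"number"},"tz":{"type":"number"},"jaw":{"type":"number"}}}},"grip_force":{"type":"number"}},"required":["steps"]}

```bash
mkdir -p pics; cat > h.py <<'E'
import numpy as np,cv2
from plant import telemetry,vision,env,finder
from scipy.spatial.transform import Rotation as Ro
def cam(n):
    m=vision.camera_model(n);R=cv2.Rodrigues(np.array(m["rvec"],float))[0]
    return np.array(m["camera_matrix"],float),R,np.array(m["tvec"],float).ravel()
def atz(n,uv,z):
    K,R,t=cam(n);d=R.T@np.linalg.solve(K,[uv[0],uv[1],1]);c=-R.T@t
    return c+d*(z-c[2])/d[2]
def cloud(n,dep):
    K,R,t=cam(n);v,u=np.mgrid[:400,:640]
    p=np.stack([(u-K[0,2])/K[0,0]*dep,(v-K[1,2])/K[1,1]*dep,dep],-1)
    w=(p-t)@R; w[dep==0]=np.nan; return w
def st():
    s=telemetry.sense();print({k:np.round(s[k],3).tolist() for k in ("t","ee_pos","tcp_rot","qpos","contact_force","width")});return s
E
python3 - <<'E'
from h import *
ims=[]
for n in("top","side"):
    p,d=vision.get_image(n);cv2.imwrite(f"pics/{n}0.png",p);np.save(f"{n}0.npy",d)
    w=cloud(n,d)
    K,R,t=cam(n);print(n,"cam at",-R.T@t)
    for q in("chest","lid_knob","bolt_knob","keeper","canister","block","tall_canister","brass_thimble1","white_thimble","lid_hinge","chest_in"):
        for f in(finder.recognise,finder.tip_of):
            if f is finder.recognise and q in("keeper","chest_in","lid_hinge","lid_knob","bolt_knob"):continue
            for r in f(q,n)[:3]:
                x=r.get("uv") or r["bbox"]; c=x if len(x)==2 else [(x[0]+x[2])/2,(x[1]+x[3])/2]
                i,j=int(np.clip(c[1],0,399)),int(np.clip(c[0],0,639))
                print(q,f.__name__,round(r["score"],2),np.round(x).astype(int).tolist(),np.round(w[i,j],3).tolist())
st()
E
```

```text
top cam at [ 0.39279048 -0.02846983  1.03988114]
chest call 0.98 [148, 106, 305, 228] [0.589, 0.206, 0.048]
chest call 0.83 [238, 197] [0.513, 0.179, 0.011]
lid_knob call 0.71 [185, 121] [0.647, 0.254, 0.251]
bolt_knob call 0.82 [234, 109] [0.678, 0.148, 0.249]
bolt_knob call 0.15 [305, 136] [0.689, -0.003, 0.024]
canister call 0.93 [430, 173, 458, 200] [0.546, -0.364, 0.096]
canister call 0.67 [388, 193, 419, 219] [0.491, -0.261, 0.095]
canister call 0.72 [438, 190] [0.539, -0.354, 0.085]
canister call 0.71 [397, 210] [0.484, -0.246, 0.081]
block call 0.85 [323, 182, 359, 230] [0.491, -0.104, 0.041]
block call 0.8 [354, 256, 371, 306] [0.297, -0.166, 0.039]
block call 0.89 [364, 276] [0.307, -0.172, 0.033]
block call 0.74 [339, 205] [0.494, -0.101, 0.04]
tall_canister call 0.96 [357, 140, 390, 174] [0.602, -0.171, 0.165]
tall_canister call 0.91 [367, 165] [0.592, -0.163, 0.12]
brass_thimble1 call 0.59 [306, 133, 309, 139] [0.689, -0.008, 0.023]
brass_thimble1 call 0.37 [329, 156, 331, 161] [0.624, -0.074, 0.031]
brass_thimble1 call 0.28 [389, 192, 417, 218] [0.496, -0.258, 0.096]
br
[... 1525 characters left out ...]
anister call 0.2 [316, 150] [0.6, 0.181, 0.113]
brass_thimble1 call 0.6 [369, 225, 380, 240] [0.627, -0.083, 0.016]
brass_thimble1 call 0.6 [372, 236] [0.621, -0.085, 0.01]
brass_thimble1 call 0.52 [432, 290] [0.637, -0.296, 0.011]
white_thimble call 0.44 [373, 206, 381, 218] [0.68, -0.007, 0.01]
white_thimble call 0.54 [379, 213] [0.681, -0.01, 0.012]
lid_hinge call 0.6 [379, 213] [0.681, -0.01, 0.012]
lid_hinge call 0.57 [314, 148] [0.6, 0.194, 0.116]
chest_in call 0.72 [287, 192] [0.454, 0.013, 0.115]
{'t': 1.8, 'ee_pos': [0.263, 0.567, 0.231], 'tcp_rot': [179.999, 0.0, 155.089], 'qpos': [58.27, 3.021, 92.412, -0.0, 84.567, -6.82], 'contact_force': [-0.836, -0.137, 0.296], 'width': 0.085}
```

View pics/top0.png

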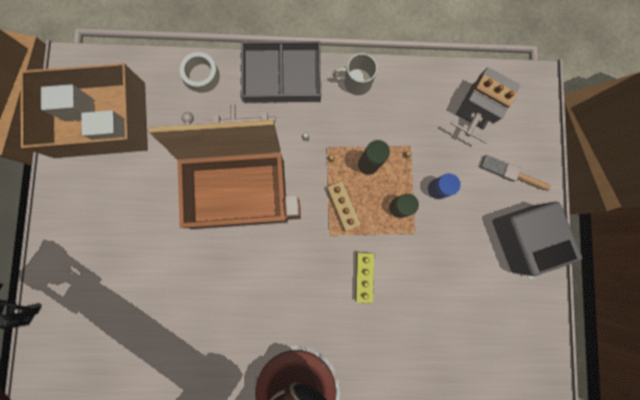

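View pics/side0.png

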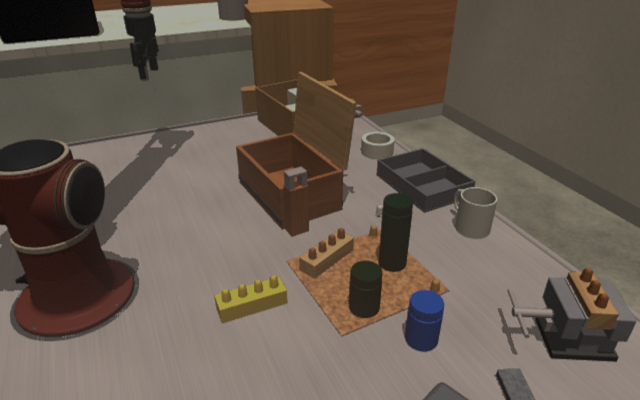

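The top view shows the chest at about (235,190) with its lid up, the green short canister at (405,205), the wooden block at (343,205), and the tall canister at (375,157). Blue (446,185) and yellow (365,277) are look-alikes. Next I'll measure the poses from depth.

```bash
python3 - <<'E'
from h import *
d=np.load("top0.npy");w=cloud("top",d);im=cv2.imread("pics/top0.png")
def sel(x0,x1,y0,y1,z0,z1):
    m=(w[...,0]>x0)&(w[...,0]<x1)&(w[...,1]>y0)&(w[...,1]<y1)&(w[...,2]>z0)&(w[...,2]<z1)
    return w[m]
def rect(p):
    r=cv2.minAreaRect((p[:,:2]*1000).astype(np.float32));return r
for nm,b in dict(can=(.42,.56,-.32,-.2,.085,.105),tall=(.54,.66,-.24,-.1,.155,.17),block=(.4,.58,-.19,-.05,.034,.046),pegs=(.4,.58,-.19,-.05,.052,.07),rim=(.4,.61,0,.36,.104,.118)).items():
    p=sel(*b);print(nm,len(p),p.mean(0).round(4),rect(p),p[:,2].max().round(4))
p=sel(.59,.75,.0,.4,.13,.4)
A=np.c_[p,np.ones(len(p))]
print("lid pts",len(p),p.min(0),p.max(0))
# side cloud
w=cloud("side",np.load("side0.npy"))
for nm,b in dict(can=(.42,.56,-.35,-.2,.02,.105),rim=(.4,.62,0.05,.36,.106,.118),lid=(.57,.66,.05,.36,.14,.3),keep=(.4,.6,0.0,.06,.1,.16),knob=(.63,.75,0,.36,.14,.3)).items():
    p=sel(*b);print(nm,len(p),p.mean(0).round(4),rect(p),p.min(0).round(3),p.max(0).round(3))
w2=sel(.57,.66,.05,.36,.14,.3)
c=w2.mean(0);u,s,v=np.linalg.svd(w2-c);print("lid plane n",v[2],c,s)
E
```

```text
can 408 [ 0.4948 -0.2704  0.0965] ((495.08197021484375, -271.1477966308594), (54.18358612060547, 56.95378494262695), 2.092397451400757) 0.102
tall 463 [ 0.6129 -0.1813  0.1643] ((613.3649291992188, -181.68313598632812), (56.85176467895508, 56.99290466308594), 64.16846466064453) 0.1689
block 652 [ 0.4913 -0.1126  0.0406] ((491.83966064453125, -113.01166534423828), (129.5555877685547, 44.05457305908203), 23.78519630432129) 0.0459
pegs 112 [ 0.4899 -0.1132  0.0604] ((491.49871826171875, -113.13558959960938), (106.50993347167969, 15.163615226745605), 23.59910774230957) 0.0664
rim 1521 [0.5181 0.1826 0.1122] ((519.1524047851562, 158.3179931640625), (172.08763122558594, 298.09857177734375), 5.812254428863525) 0.1179
lid pts 4205 [0.59053806 0.05604932 0.1300725 ] [0.6882123  0.31685361 0.28463799]
can 1496 [ 0.4874 -0.286   0.0713] ((493.7529296875, -274.7732849121094), (59.35677719116211, 58.09126281738281), 89.52661895751953) [ 0.465 -0.304  0.02 ] [ 0.523 -0.245  0.099]
rim 952 [0.5275 0.1844 0.1115] ((518.2852783203125, 175.1866912841797), (177.5359649658203, 266.77508544921875), 5.987407684326172) [0.419 0.05  0.106] [0.618 0.314 0.118]
lid 3448 [0.6165 0.1656 0.2153] ((624.902099609375, 184.87745666503906), (46.4378547668457, 265.59930419921875), 6.164675712585449) [0.591 0.052 0.14 ] [0.66  0.316 0.282]
keep 854 [0.4923 0.0233 0.1235] ((520.7387084960938, 29.68347930908203), (59.678871154785156, 158.1787872314453), 89.78131103515625) [0.442 0.    0.1  ] [0.6  0.06 0.16]
knob 366 [0.6395 0.0719 0.2533] ((657.7662353515625, 121.00914001464844), (136.92503356933594, 55.419273376464844), 88.35591125488281) [0.63  0.053 0.16 ] [0.686 0.19  0.281]
lid plane n [ 0.98453516  0.11341965 -0.13351595] [0.61647866 0.16564056 0.21533797] [4.58592802 2.47580939 0.21324262]
```

```bash
cat > plan.py <<'E'
from h import *
import json
CH=np.array([.518,.176]);Y=5.9
def chest(x,y,z):  # mm in chest frame -> world m
    c,s=np.cos(np.radians(Y)),np.sin(np.radians(Y))
    return [CH[0]+(c*x-s*y)/1000,CH[1]+(s*x+c*y)/1000,z/1000]
def down(yaw): return Ro.from_euler("xyz",[180,0,yaw],degrees=True)
def plan(wps,jaw=1,vmm=40,n=4,start=None):
    """wps: (pos,yaw[,vmm]) ; prints calls of n moving rows + 1 settling row"""
    s=telemetry.sense()
    P=np.array(s["ee_pos"])*1000;R=Ro.from_euler("xyz",s["tcp_rot"],degrees=True)
    tgt=[];p,r=P,R
    for w in wps:
        q=np.array(w[0])*1000;rr=down(w[1]);v=w[2] if len(w)>2 else vmm
        dv=(r.inv()*rr).as_rotvec(degrees=True)
        k=max(1,int(np.ceil(max(np.linalg.norm(q-p)/v,np.linalg.norm(dv)/7))))
        tgt+=[(p+(q-p)*i/k,r*Ro.from_rotvec(dv*i/k,degrees=True)) for i in range(1,k+1)];p,r=q,rr
    while tgt:
        c,tgt=tgt[:n],tgt[n:];rows=[]
        for q,rr in c:
            t=R.inv().apply(q-P).round();w=((R.inv()*rr).as_rotvec(degrees=True)/6).round(2)
            rows.append(dict(tx=t[0],ty=t[1],tz=t[2],wx=w[0],wy=w[1],wz=w[2],jaw=jaw))
        rows.append(rows[-1])
        print(json.dumps([{k:float(v)+0. for k,v in x.items() if v or k=="jaw"} for x in rows]))
        P=P+R.apply(t);R=R*Ro.from_rotvec(w*6,degrees=True)
E
python3 - <<'E'
from plan import *
plan([([.491,-.113,.20],23.8)])
E
```

```text
[{"tx": -26.0, "ty": -27.0, "tz": 2.0, "wz": 1.15, "jaw": 1.0}, {"tx": -52.0, "ty": -55.0, "tz": 3.0, "wz": 2.3, "jaw": 1.0}, {"tx": -78.0, "ty": -82.0, "tz": 5.0, "wz": 3.45, "jaw": 1.0}, {"tx": -104.0, "ty": -110.0, "tz": 7.0, "wz": 4.61, "jaw": 1.0}, {"tx": -104.0, "ty": -110.0, "tz": 7.0, "wz": 4.61, "jaw": 1.0}]
[{"tx": -35.0, "ty": -12.0, "tz": 1.0, "wz": 1.15, "jaw": 1.0}, {"tx": -71.0, "ty": -24.0, "tz": 3.0, "wz": 2.3, "jaw": 1.0}, {"tx": -107.0, "ty": -36.0, "tz": 5.0, "wz": 3.45, "jaw": 1.0}, {"tx": -142.0, "ty": -49.0, "tz": 6.0, "wz": 4.6, "jaw": 1.0}, {"tx": -142.0, "ty": -49.0, "tz": 6.0, "wz": 4.6, "jaw": 1.0}]
[{"tx": -38.0, "ty": 6.0, "tz": 2.0, "wz": 1.15, "jaw": 1.0}, {"tx": -75.0, "ty": 12.0, "tz": 3.0, "wz": 2.31, "jaw": 1.0}, {"tx": -112.0, "ty": 18.0, "tz": 5.0, "wz": 3.46, "jaw": 1.0}, {"tx": -149.0, "ty": 23.0, "tz": 7.0, "wz": 4.61, "jaw": 1.0}, {"tx": -149.0, "ty": 23.0, "tz": 7.0, "wz": 4.61, "jaw": 1.0}]
[{"tx": -31.0, "ty": 23.0, "tz": 1.0, "wz": 1.15, "jaw": 1.0}, {"tx": -61.0, "ty": 45.0, "tz": 3.0, "wz": 2.3, "jaw": 1.0}, {"tx": -91.0, "ty": 68.0, "tz": 5.0, "wz": 3.45, "jaw": 1.0}, {"tx": -122.0, "ty": 90.0, "tz": 6.0, "wz": 4.61, "jaw": 1.0}, {"tx": -122.0, "ty": 90.0, "tz": 6.0, "wz": 4.61, "jaw": 1.0}]
[{"tx": -16.0, "ty": 34.0, "tz": 2.0, "wz": 1.15, "jaw": 1.0}, {"tx": -33.0, "ty": 68.0, "tz": 4.0, "wz": 2.3, "jaw": 1.0}, {"tx": -49.0, "ty": 102.0, "tz": 5.0, "wz": 3.45, "jaw": 1.0}, {"tx": -49.0, "ty": 102.0, "tz": 5.0, "wz": 3.45, "jaw": 1.0}]
```

>>> jog_arm([
  {"tx": -104,"ty": -110,"tz": 7,"wz": 4.6,"jaw": 1},
  {"tx": -104,"ty": -110,"tz": 7,"wz": 4.6,"jaw": 1},
  {"tx": -104,"ty": -110,"tz": 7,"wz": 4.6,"jaw": 1},
  {"tx": -104,"ty": -110,"tz": 7,"wz": 4.6,"jaw": 1},
  {"tx": -104,"ty": -110,"tz": 7,"wz": 4.6,"jaw": 1},
])

```text
$.steps[0]: bad value
```

>>> jog_arm([
  {"tx": -142,"ty": -49,"tz": 6,"wz": 4.6,"jaw": 1},
  {"tx": -142,"ty": -49,"tz": 6,"wz": 4.6,"jaw": 1},
  {"tx": -142,"ty": -49,"tz": 6,"wz": 4.6,"jaw": 1},
  {"tx": -142,"ty": -49,"tz": 6,"wz": 4.6,"jaw": 1},
  {"tx": -142,"ty": -49,"tz": 6,"wz": 4.6,"jaw": 1},
])

```text
$.steps[0]: bad value
```

>>> jog_arm([
  {"tx": -149,"ty": 23,"tz": 7,"wz": 4.6,"jaw": 1},
  {"tx": -149,"ty": 23,"tz": 7,"wz": 4.6,"jaw": 1},
  {"tx": -149,"ty": 23,"tz": 7,"wz": 4.6,"jaw": 1},
  {"tx": -149,"ty": 23,"tz": 7,"wz": 4.6,"jaw": 1},
  {"tx": -149,"ty": 23,"tz": 7,"wz": 4.6,"jaw": 1},
])

```text
$.steps[0]: bad value
```

>>> jog_arm([
  {"tx": -122,"ty": 90,"tz": 6,"wz": 4.6,"jaw": 1},
  {"tx": -122,"ty": 90,"tz": 6,"wz": 4.6,"jaw": 1},
  {"tx": -122,"ty": 90,"tz": 6,"wz": 4.6,"jaw": 1},
  {"tx": -122,"ty": 90,"tz": 6,"wz": 4.6,"jaw": 1},
  {"tx": -122,"ty": 90,"tz": 6,"wz": 4.6,"jaw": 1},
])

```text
$.steps[0]: bad value
```

```bash
sed -i 's/print(json.dumps(.*/print({k:float(v) for k,v in rows[-1].items() if v})/' plan.py; python3 - <<'E'
from plan import *
st()
plan([([.491,-.113,.20],23.8)])
E
```

```text
{'t': 1.8, 'ee_pos': [0.263, 0.567, 0.231], 'tcp_rot': [179.999, 0.0, 155.089], 'qpos': [58.27, 3.021, 92.412, -0.0, 84.567, -6.82], 'contact_force': [-0.836, -0.137, 0.296], 'width': 0.085}
{'tx': -104.0, 'ty': -110.0, 'tz': 7.0, 'wz': 4.61, 'jaw': 1.0}
{'tx': -142.0, 'ty': -49.0, 'tz': 6.0, 'wz': 4.6, 'jaw': 1.0}
{'tx': -149.0, 'ty': 23.0, 'tz': 7.0, 'wz': 4.61, 'jaw': 1.0}
{'tx': -122.0, 'ty': 90.0, 'tz': 6.0, 'wz': 4.61, 'jaw': 1.0}
{'tx': -49.0, 'ty': 102.0, 'tz': 5.0, 'wz': 3.45, 'jaw': 1.0}
```

>>> jog_arm([
  {"wx": 0,"wy": 0,"wz": 1.15,"tx": -26,"ty": -27,"tz": 2,"jaw": 1},
  {"wx": 0,"wy": 0,"wz": 4.6,"tx": -104,"ty": -110,"tz": 7,"jaw": 1},
  {"wx": 0,"wy": 0,"wz": 4.6,"tx": -104,"ty": -110,"tz": 7,"jaw": 1},
  {"wx": 0,"wy": 0,"wz": 4.6,"tx": -104,"ty": -110,"tz": 7,"jaw": 1},
  {"wx": 0,"wy": 0,"wz": 4.6,"tx": -104,"ty": -110,"tz": 7,"jaw": 1},
])

```text
t: 2.22
ee_pos: [0.3124, 0.4193, 0.2238]
tcp_rot: [-179.9, 0.1, 127.1]
contact_force: [0.1, 0.4, 0.0]
width: 0.0854
```

>>> jog_arm([
  {"wx": 0,"wy": 0,"wz": 4.6,"tx": -142,"ty": -49,"tz": 6,"jaw": 1},
  {"wx": 0,"wy": 0,"wz": 4.6,"tx": -142,"ty": -49,"tz": 6,"jaw": 1},
  {"wx": 0,"wy": 0,"wz": 4.6,"tx": -142,"ty": -49,"tz": 6,"jaw": 1},
  {"wx": 0,"wy": 0,"wz": 4.6,"tx": -142,"ty": -49,"tz": 6,"jaw": 1},
  {"wx": 0,"wy": 0,"wz": 4.6,"tx": -142,"ty": -49,"tz": 6,"jaw": 1},
])

```text
t: 2.63
ee_pos: [0.36, 0.2732, 0.2181]
tcp_rot: [179.9, 0.2, 99.0]
contact_force: [-0.5, -0.5, 0.6]
width: 0.0857
```

>>> jog_arm([
  {"wx": 0,"wy": 0,"wz": 4.6,"tx": -149,"ty": 23,"tz": 7,"jaw": 1},
  {"wx": 0,"wy": 0,"wz": 4.6,"tx": -149,"ty": 23,"tz": 7,"jaw": 1},
  {"wx": 0,"wy": 0,"wz": 4.6,"tx": -149,"ty": 23,"tz": 7,"jaw": 1},
  {"wx": 0,"wy": 0,"wz": 4.6,"tx": -149,"ty": 23,"tz": 7,"jaw": 1},
  {"wx": 0,"wy": 0,"wz": 4.6,"tx": -149,"ty": 23,"tz": 7,"jaw": 1},
])

```text
t: 3.05
ee_pos: [0.4074, 0.1264, 0.2118]
tcp_rot: [179.8, 0.2, 71.0]
contact_force: [-0.2, -0.1, -0.1]
width: 0.0853
```

>>> jog_arm([
  {"wx": 0,"wy": 0,"wz": 4.6,"tx": -122,"ty": 90,"tz": 6,"jaw": 1},
  {"wx": 0,"wy": 0,"wz": 4.6,"tx": -122,"ty": 90,"tz": 6,"jaw": 1},
  {"wx": 0,"wy": 0,"wz": 4.6,"tx": -122,"ty": 90,"tz": 6,"jaw": 1},
  {"wx": 0,"wy": 0,"wz": 4.6,"tx": -122,"ty": 90,"tz": 6,"jaw": 1},
  {"wx": 0,"wy": 0,"wz": 4.6,"tx": -122,"ty": 90,"tz": 6,"jaw": 1},
])

```text
t: 3.47
ee_pos: [0.4541, -0.0213, 0.2068]
tcp_rot: [179.6, 0.1, 43.0]
contact_force: [-0.2, -0.2, -1.0]
width: 0.0853
```

>>> jog_arm([
  {"wx": 0,"wy": 0,"wz": 3.4,"tx": -49,"ty": 102,"tz": 5,"jaw": 1},
  {"wx": 0,"wy": 0,"wz": 3.4,"tx": -49,"ty": 102,"tz": 5,"jaw": 1},
  {"wx": 0,"wy": 0,"wz": 3.4,"tx": -49,"ty": 102,"tz": 5,"jaw": 1},
  {"wx": 0,"wy": 0,"wz": 3.4,"tx": -49,"ty": 102,"tz": 5,"jaw": 1},
  {"wx": 0,"wy": 0,"wz": 3.4,"tx": -49,"ty": 102,"tz": 5,"jaw": 1},
])

```text
t: 3.88
ee_pos: [0.4886, -0.1291, 0.2024]
tcp_rot: [179.7, -0.0, 22.7]
contact_force: [0.6, 0.3, -0.0]
width: 0.0853
```

```bash
python3 - <<'E'
from plan import *
st()
p,d=vision.get_image("wrist");cv2.imwrite("pics/w1.png",p);w=cloud("wrist",d)
m=(w[...,2]>.036)&(w[...,2]<.047)&(abs(w[...,0]-.49)<.09)&(abs(w[...,1]+.113)<.09)
print(m.sum(),cv2.minAreaRect((w[m][:,:2]*1000).astype(np.float32)))
plan([([.491,-.113,.12],23.8),([.491,-.113,.004],23.8)])
E
```

```text
{'t': 3.883, 'ee_pos': [0.489, -0.129, 0.202], 'tcp_rot': [179.695, -0.035, 22.712], 'qpos': [-23.139, -12.743, 109.998, -0.189, 82.502, 44.173], 'contact_force': [0.631, 0.258, -0.011], 'width': 0.085}
5384 ((493.404296875, -112.40658569335938), (129.65000915527344, 44.074485778808594), 23.968149185180664)
{'tx': 8.0, 'ty': -14.0, 'tz': 121.0, 'wx': 0.05, 'wy': -0.01, 'wz': -0.17, 'jaw': 1.0}
{'tz': 77.0, 'jaw': 1.0}
```

View pics/w1.png

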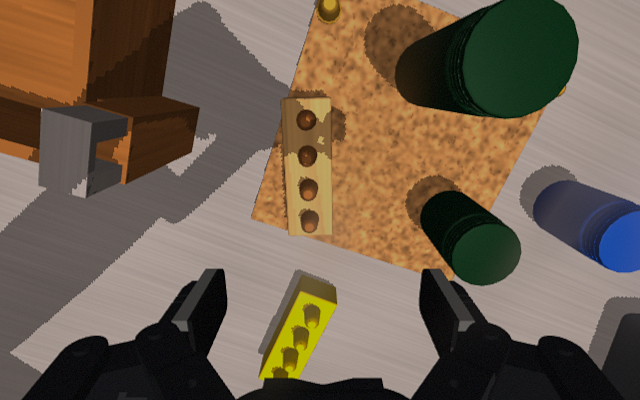

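The wrist view shows the wooden block's pegs at about (308,170), clear of the green cans at (470,235) and (520,60). Depth confirms its centre at (0.493,-0.112) and yaw 24°, so I'm descending to grasp.

>>> jog_arm([
  {"wx": 0.05,"wy": 0,"wz": -0.2,"tx": 9,"ty": -14,"tz": 40,"jaw": 1},
  {"wx": 0.05,"wy": 0,"wz": -0.2,"tx": 9,"ty": -14,"tz": 80,"jaw": 1},
  {"wx": 0.05,"wy": 0,"wz": -0.2,"tx": 9,"ty": -14,"tz": 120,"jaw": 1},
  {"wx": 0.05,"wy": 0,"wz": -0.2,"tx": 9,"ty": -14,"tz": 120,"jaw": 1},
  {"wx": 0.05,"wy": 0,"wz": -0.2,"tx": 9,"ty": -14,"tz": 120,"jaw": 1},
])

```text
t: 4.35
ee_pos: [0.4897, -0.11, 0.0805]
tcp_rot: [-179.8, 0.2, 24.2]
contact_force: [1.0, 0.6, 0.5]
width: 0.085
```

>>> jog_arm([
  {"wx": 0,"wy": 0,"wz": 0,"tx": 0,"ty": 0,"tz": 30,"jaw": 1},
  {"wx": 0,"wy": 0,"wz": 0,"tx": 0,"ty": 0,"tz": 60,"jaw": 1},
  {"wx": 0,"wy": 0,"wz": 0,"tx": 0,"ty": 0,"tz": 77,"jaw": 1},
  {"wx": 0,"wy": 0,"wz": 0,"tx": 0,"ty": 0,"tz": 77,"jaw": 1},
  {"wx": 0,"wy": 0,"wz": 0,"tx": 0,"ty": 0,"tz": 77,"jaw": 1},
])

```text
t: 4.77
ee_pos: [0.4911, -0.1099, 0.006]
tcp_rot: [-179.9, 0.1, 24.2]
contact_force: [0.0, 0.6, 0.5]
width: 0.0856
```

>>> jog_arm([
  {"wx": 0,"wy": 0,"wz": 0,"tx": 1,"ty": 2,"tz": 1,"jaw": -1},
  {"wx": 0,"wy": 0,"wz": 0,"tx": 1,"ty": 2,"tz": 1,"jaw": -1},
  {"wx": 0,"wy": 0,"wz": 0,"tx": 1,"ty": 2,"tz": 1,"jaw": -1},
  {"wx": 0,"wy": 0,"wz": 0,"tx": 1,"ty": 2,"tz": 1,"jaw": -1},
  {"wx": 0,"wy": 0,"wz": 0,"tx": 1,"ty": 2,"tz": 1,"jaw": -1},
], grip_force=50)

```text
t: 5.18
ee_pos: [0.4946, -0.1119, 0.0072]
tcp_rot: [180.0, -0.1, 24.2]
contact_force: [-0.9, 0.3, 7.2]
width: 0.0432
```

>>> jog_arm([
  {"wx": 0,"wy": 0,"wz": 0,"tx": 0,"ty": 0,"tz": 0,"jaw": -1},
  {"wx": 0,"wy": 0,"wz": 0,"tx": 0,"ty": 0,"tz": 0,"jaw": -1},
  {"wx": 0,"wy": 0,"wz": 0,"tx": 0,"ty": 0,"tz": 0,"jaw": -1},
  {"wx": 0,"wy": 0,"wz": 0,"tx": 0,"ty": 0,"tz": -10,"jaw": -1},
  {"wx": 0,"wy": 0,"wz": 0,"tx": 0,"ty": 0,"tz": -20,"jaw": -1},
])

```text
t: 5.6
ee_pos: [0.4934, -0.1115, 0.0268]
tcp_rot: [-179.9, 0.0, 24.2]
contact_force: [-0.8, -0.6, -1.8]
width: 0.0431
```

```bash
python3 - <<'E'
from plan import *
s=st();p=s["ee_pos"]
yw=s["tcp_rot"][2]
plan([([p[0],p[1],.21],yw),(chest(0,-42,210),95.9)])
E
```

```text
{'t': 5.6, 'ee_pos': [0.493, -0.112, 0.027], 'tcp_rot': [-179.906, 0.009, 24.238], 'qpos': [-21.205, -0.289, 116.825, 0.067, 63.537, 44.527], 'contact_force': [-0.823, -0.637, -1.767], 'width': 0.043}
{'tz': -147.0, 'wx': -0.01, 'jaw': 1.0}
{'tx': 35.0, 'ty': -58.0, 'tz': -36.0, 'wx': -0.01, 'wz': -3.26, 'jaw': 1.0}
{'tx': 69.0, 'ty': -57.0, 'wz': -4.34, 'jaw': 1.0}
{'tx': 88.0, 'ty': -21.0, 'wz': -4.34, 'jaw': 1.0}
```

>>> jog_arm([
  {"wx": 0,"wy": 0,"wz": 0,"tx": 0,"ty": 0,"tz": -37,"jaw": -1},
  {"wx": 0,"wy": 0,"wz": 0,"tx": 0,"ty": 0,"tz": -74,"jaw": -1},
  {"wx": 0,"wy": 0,"wz": 0,"tx": 0,"ty": 0,"tz": -110,"jaw": -1},
  {"wx": 0,"wy": 0,"wz": 0,"tx": 0,"ty": 0,"tz": -147,"jaw": -1},
  {"wx": 0,"wy": 0,"wz": 0,"tx": 0,"ty": 0,"tz": -147,"jaw": -1},
])

```text
t: 6.02
ee_pos: [0.4982, -0.1134, 0.1844]
tcp_rot: [179.4, -0.7, 24.3]
contact_force: [2.8, -1.0, 0.2]
width: 0.0436
```

>>> jog_arm([
  {"wx": 0,"wy": 0,"wz": -0.8,"tx": 9,"ty": -15,"tz": -20,"jaw": -1},
  {"wx": 0,"wy": 0,"wz": -1.6,"tx": 18,"ty": -29,"tz": -36,"jaw": -1},
  {"wx": 0,"wy": 0,"wz": -2.4,"tx": 26,"ty": -44,"tz": -36,"jaw": -1},
  {"wx": 0,"wy": 0,"wz": -3.2,"tx": 35,"ty": -58,"tz": -36,"jaw": -1},
  {"wx": 0,"wy": 0,"wz": -3.2,"tx": 35,"ty": -58,"tz": -36,"jaw": -1},
])

```text
t: 6.43
ee_pos: [0.506, -0.044, 0.2214]
tcp_rot: [179.2, -0.5, 43.7]
contact_force: [-0.5, 0.3, -1.7]
width: 0.0436
```

>>> jog_arm([
  {"wx": 0,"wy": 0,"wz": -1.1,"tx": 17,"ty": -14,"tz": 0,"jaw": -1},
  {"wx": 0,"wy": 0,"wz": -2.2,"tx": 35,"ty": -28,"tz": 0,"jaw": -1},
  {"wx": 0,"wy": 0,"wz": -3.3,"tx": 52,"ty": -43,"tz": 0,"jaw": -1},
  {"wx": 0,"wy": 0,"wz": -4.3,"tx": 69,"ty": -57,"tz": 0,"jaw": -1},
  {"wx": 0,"wy": 0,"wz": -4.3,"tx": 69,"ty": -57,"tz": 0,"jaw": -1},
])

```text
t: 6.85
ee_pos: [0.5164, 0.0472, 0.2213]
tcp_rot: [179.1, -0.2, 69.8]
contact_force: [0.8, 0.0, -1.0]
width: 0.0433
```

>>> jog_arm([
  {"wx": 0,"wy": 0,"wz": -1.1,"tx": 22,"ty": -5,"tz": 0,"jaw": -1},
  {"wx": 0,"wy": 0,"wz": -2.2,"tx": 44,"ty": -10,"tz": 0,"jaw": -1},
  {"wx": 0,"wy": 0,"wz": -3.3,"tx": 66,"ty": -16,"tz": 0,"jaw": -1},
  {"wx": 0,"wy": 0,"wz": -4.4,"tx": 88,"ty": -21,"tz": 0,"jaw": -1},
  {"wx": 0,"wy": 0,"wz": -4.4,"tx": 88,"ty": -21,"tz": 0,"jaw": -1},
])

```text
t: 7.27
ee_pos: [0.5272, 0.1389, 0.2213]
tcp_rot: [179.1, 0.2, 96.3]
contact_force: [-0.2, -0.7, -0.7]
width: 0.0435
```

```bash
python3 - <<'E'
from plan import *
s=st()
plan([(chest(0,-42,110),95.9),(chest(0,-42,15),95.9)])
p,d=vision.get_image("wrist");cv2.imwrite("pics/w2.png",p);w=cloud("wrist",d)
m=(w[...,2]>.106)&(w[...,2]<.116)
print(m.sum(),cv2.minAreaRect((w[m][:,:2]*1000).astype(np.float32)))
E
```

```text
{'t': 7.267, 'ee_pos': [0.527, 0.139, 0.221], 'tcp_rot': [179.084, 0.192, 96.343], 'qpos': [7.042, -8.186, 104.218, -0.205, 83.054, 0.721], 'contact_force': [-0.15, -0.739, -0.743], 'width': 0.043}
{'tx': -4.0, 'ty': -8.0, 'tz': 143.0, 'wx': 0.15, 'wy': 0.03, 'wz': 0.07, 'jaw': 1.0}
{'tz': 63.0, 'jaw': 1.0}
9546 ((519.514404296875, 156.6739501953125), (171.85214233398438, 235.72079467773438), 5.586666584014893)
```

View pics/w2.png

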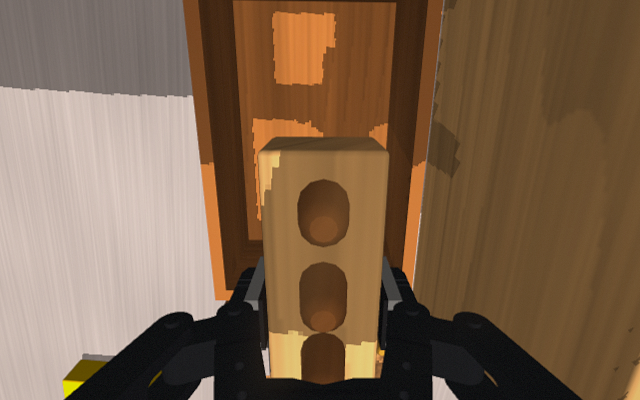

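The wrist view shows the block held straight, pegs up, above the chest opening (rims at columns 205 and 425). I'm lowering it now.

>>> jog_arm([
  {"wx": 0.15,"wy": 0.03,"wz": 0.07,"tx": -4,"ty": -8,"tz": 0,"jaw": -1},
  {"wx": 0.15,"wy": 0.03,"wz": 0.07,"tx": -4,"ty": -8,"tz": 30,"jaw": -1},
  {"wx": 0.15,"wy": 0.03,"wz": 0.07,"tx": -4,"ty": -8,"tz": 65,"jaw": -1},
  {"wx": 0.15,"wy": 0.03,"wz": 0.07,"tx": -4,"ty": -8,"tz": 100,"jaw": -1},
  {"wx": 0.15,"wy": 0.03,"wz": 0.07,"tx": -4,"ty": -8,"tz": 100,"jaw": -1},
])

```text
t: 7.73
ee_pos: [0.5153, 0.1297, 0.1132]
tcp_rot: [-179.1, 0.1, 95.4]
contact_force: [-1.8, 0.5, -2.5]
width: 0.0433
```

```bash
python3 - <<'E'
from plan import *
s=st()
plan([(chest(0,-42,30),95.9),(chest(0,-42,15),95.9)])
E
```

```text
{'t': 7.733, 'ee_pos': [0.515, 0.13, 0.113], 'tcp_rot': [-179.126, 0.142, 95.448], 'qpos': [6.17, -3.25, 110.376, -0.136, 73.75, 0.762], 'contact_force': [-1.814, 0.463, -2.516], 'width': 0.043}
{'tx': 4.0, 'ty': 9.0, 'tz': 98.0, 'wx': -0.15, 'wy': 0.02, 'wz': -0.08, 'jaw': 1.0}
```

>>> jog_arm([
  {"wx": -0.1,"wy": 0,"wz": -0.05,"tx": 3,"ty": 6,"tz": 25,"jaw": -1},
  {"wx": -0.1,"wy": 0,"wz": -0.05,"tx": 3,"ty": 6,"tz": 50,"jaw": -1},
  {"wx": -0.1,"wy": 0,"wz": -0.05,"tx": 3,"ty": 6,"tz": 75,"jaw": -1},
  {"wx": -0.1,"wy": 0,"wz": -0.05,"tx": 3,"ty": 6,"tz": 88,"jaw": -1},
  {"wx": -0.1,"wy": 0,"wz": -0.05,"tx": 3,"ty": 6,"tz": 88,"jaw": -1},
])

```text
t: 8.15
ee_pos: [0.5176, 0.1317, 0.0231]
tcp_rot: [-179.4, 0.2, 95.6]
contact_force: [-0.4, 0.2, -1.0]
width: 0.0435
```

```bash
python3 - <<'E'
from plan import *
s=st()
plan([(chest(0,-42,14),95.9)])
E
```

```text
{'t': 8.15, 'ee_pos': [0.518, 0.132, 0.023], 'tcp_rot': [-179.403, 0.158, 95.622], 'qpos': [6.365, 4.155, 112.677, -0.167, 63.767, 0.819], 'contact_force': [-0.378, 0.19, -1.041], 'width': 0.043}
{'tx': 2.0, 'ty': 5.0, 'tz': 9.0, 'wx': -0.1, 'wy': 0.03, 'wz': -0.05, 'jaw': 1.0}
```

>>> jog_arm([
  {"wx": -0.1,"wy": 0,"wz": -0.05,"tx": 2,"ty": 5,"tz": 4,"jaw": -1},
  {"wx": -0.1,"wy": 0,"wz": -0.05,"tx": 2,"ty": 5,"tz": 8,"jaw": -1},
  {"wx": -0.1,"wy": 0,"wz": -0.05,"tx": 2,"ty": 5,"tz": 9,"jaw": -1},
  {"wx": -0.1,"wy": 0,"wz": -0.05,"tx": 2,"ty": 5,"tz": 9,"jaw": -1},
  {"wx": -0.1,"wy": 0,"wz": -0.05,"tx": 2,"ty": 5,"tz": 9,"jaw": -1},
])

```text
t: 8.57
ee_pos: [0.523, 0.1342, 0.015]
tcp_rot: [179.9, 0.2, 95.9]
contact_force: [0.6, 0.2, -1.0]
width: 0.0433
```

>>> jog_arm([
  {"wx": 0,"wy": 0,"wz": 0,"tx": 0,"ty": 0,"tz": 0,"jaw": 0.6},
  {"wx": 0,"wy": 0,"wz": 0,"tx": 0,"ty": 0,"tz": 0,"jaw": 0.6},
  {"wx": 0,"wy": 0,"wz": 0,"tx": 0,"ty": 0,"tz": 0,"jaw": 0.6},
  {"wx": 0,"wy": 0,"wz": 0,"tx": 0,"ty": 0,"tz": 0,"jaw": 0.6},
  {"wx": 0,"wy": 0,"wz": 0,"tx": 0,"ty": 0,"tz": 0,"jaw": 0.6},
])

```text
t: 8.98
ee_pos: [0.5231, 0.1343, 0.0152]
tcp_rot: [179.9, 0.2, 95.9]
contact_force: [0.0, -0.4, -0.4]
width: 0.0681
```

```bash
python3 - <<'E'
from plan import *
s=st();p=s["ee_pos"]
plan([([p[0],p[1],.165],95.9)])
E
```

```text
{'t': 8.983, 'ee_pos': [0.523, 0.134, 0.015], 'tcp_rot': [179.895, 0.159, 95.928], 'qpos': [6.581, 5.221, 112.441, -0.181, 62.236, 0.738], 'contact_force': [0.044, -0.399, -0.351], 'width': 0.068}
{'tz': -150.0, 'wx': 0.02, 'wy': 0.03, 'jaw': 1.0}
```

>>> jog_arm([
  {"wx": 0,"wy": 0,"wz": 0,"tx": 0,"ty": 0,"tz": -35,"jaw": 0.6},
  {"wx": 0,"wy": 0,"wz": 0,"tx": 0,"ty": 0,"tz": -75,"jaw": 0.6},
  {"wx": 0,"wy": 0,"wz": 0,"tx": 0,"ty": 0,"tz": -115,"jaw": 0.6},
  {"wx": 0,"wy": 0,"wz": 0,"tx": 0,"ty": 0,"tz": -155,"jaw": 1},
  {"wx": 0,"wy": 0,"wz": 0,"tx": 0,"ty": 0,"tz": -195,"jaw": 1},
])

```text
t: 9.4
ee_pos: [0.5222, 0.1347, 0.2121]
tcp_rot: [179.9, 0.2, 95.9]
contact_force: [1.4, 0.7, 0.2]
width: 0.0856
```

>>> jog_arm([
  {"wx": 0,"wy": 0,"wz": 0,"tx": -35,"ty": -6,"tz": -10,"jaw": 1},
  {"wx": 0,"wy": 0,"wz": 0,"tx": -75,"ty": -12,"tz": -10,"jaw": 1},
  {"wx": 0,"wy": 0,"wz": 0,"tx": -115,"ty": -18,"tz": -10,"jaw": 1},
  {"wx": 0,"wy": 0,"wz": 0,"tx": -150,"ty": -25,"tz": -10,"jaw": 1},
  {"wx": 0,"wy": 0,"wz": 0,"tx": -150,"ty": -25,"tz": -10,"jaw": 1},
])

```text
t: 9.82
ee_pos: [0.5124, -0.022, 0.2227]
tcp_rot: [179.9, 0.3, 95.6]
contact_force: [0.0, 0.9, 0.0]
width: 0.0857
```

>>> jog_arm([
  {"wx": 0,"wy": 0,"wz": 0,"tx": -35,"ty": -6,"tz": 0,"jaw": 1},
  {"wx": 0,"wy": 0,"wz": 0,"tx": -75,"ty": -12,"tz": 0,"jaw": 1},
  {"wx": 0,"wy": 0,"wz": 0,"tx": -115,"ty": -18,"tz": 0,"jaw": 1},
  {"wx": 0,"wy": 0,"wz": 0,"tx": -150,"ty": -25,"tz": 0,"jaw": 1},
  {"wx": 0,"wy": 0,"wz": 0,"tx": -150,"ty": -25,"tz": 0,"jaw": 1},
])

```text
t: 10.23
ee_pos: [0.5015, -0.1785, 0.2236]
tcp_rot: [179.9, 0.4, 95.2]
contact_force: [0.0, -0.2, 0.4]
width: 0.0855
```

```bash
python3 - <<'E'
from plan import *
s=st()
p,d=vision.get_image("top");cv2.imwrite("pics/t1.png",p[90:250,130:480].repeat(2,0).repeat(2,1));w=cloud("top",d)
m=(w[...,2]>.04)&(w[...,2]<.052)&(abs(w[...,0]-.52)<.08)&(abs(w[...,1]-.176)<.12)
print("block in chest",m.sum(),cv2.minAreaRect((w[m][:,:2]*1000).astype(np.float32)),w[m][:,2].mean())
plan([([.495,-.272,.20],95.9),([.495,-.272,.04],95.9)])
E
```

```text
{'t': 10.233, 'ee_pos': [0.501, -0.179, 0.224], 'tcp_rot': [179.925, 0.437, 95.249], 'qpos': [-27.438, -9.675, 105.326, -0.328, 84.05, -32.654], 'contact_force': [0.025, -0.194, 0.399], 'width': 0.085}
block in chest 782 ((513.7940063476562, 179.9058837890625), (158.99537658691406, 232.82774353027344), 4.290512561798096) 0.046485952984299445
{'tx': -95.0, 'ty': -16.0, 'tz': 64.0, 'wx': 0.01, 'wy': 0.05, 'wz': -0.1, 'jaw': 1.0}
{'tz': 120.0, 'jaw': 1.0}
```

>>> jog_arm([
  {"wx": 0,"wy": 0.05,"wz": -0.1,"tx": -40,"ty": -8,"tz": 0,"jaw": 1},
  {"wx": 0,"wy": 0.05,"wz": -0.1,"tx": -75,"ty": -16,"tz": 10,"jaw": 1},
  {"wx": 0,"wy": 0.05,"wz": -0.1,"tx": -95,"ty": -16,"tz": 40,"jaw": 1},
  {"wx": 0,"wy": 0.05,"wz": -0.1,"tx": -95,"ty": -16,"tz": 64,"jaw": 1},
  {"wx": 0,"wy": 0.05,"wz": -0.1,"tx": -95,"ty": -16,"tz": 64,"jaw": 1},
])

```text
t: 10.7
ee_pos: [0.4921, -0.2699, 0.1537]
tcp_rot: [-179.7, -0.4, 95.9]
contact_force: [-0.9, 0.7, -1.8]
width: 0.0856
```

```bash
python3 - <<'E'
from plan import *
s=st()
p,d=vision.get_image("wrist");w=cloud("wrist",d)
m=(w[...,2]>.092)&(w[...,2]<.1)&(abs(w[...,0]-.495)<.06)&(abs(w[...,1]+.272)<.06)
print(m.sum(),cv2.minEnclosingCircle((w[m][:,:2]*1000).astype(np.float32)) if m.sum() else 0)
plan([([.495,-.272,.04],95.9)])
E
```

```text
{'t': 10.7, 'ee_pos': [0.492, -0.27, 0.154], 'tcp_rot': [-179.65, -0.447, 95.889], 'qpos': [-36.387, -1.819, 104.879, 0.098, 77.5, -42.299], 'contact_force': [-0.855, 0.705, -1.848], 'width': 0.086}
5961 ((497.79547119140625, -272.12945556640625), 29.117971420288086)
{'tx': -3.0, 'ty': 2.0, 'tz': 116.0, 'wx': -0.03, 'wy': -0.05, 'wz': 0.01, 'jaw': 1.0}
```

View pics/t1.png

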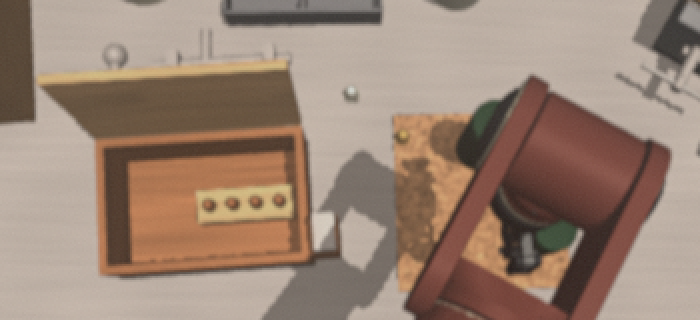

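The top view shows the block flat in the chest with its pegs up, at crop (245,203), and its left half free for the canister. I'm descending on the canister.

>>> jog_arm([
  {"wx": -0.03,"wy": -0.05,"wz": 0,"tx": -3,"ty": 4,"tz": 30,"jaw": 1},
  {"wx": -0.03,"wy": -0.05,"wz": 0,"tx": -3,"ty": 4,"tz": 60,"jaw": 1},
  {"wx": -0.03,"wy": -0.05,"wz": 0,"tx": -3,"ty": 4,"tz": 90,"jaw": 1},
  {"wx": -0.03,"wy": -0.05,"wz": 0,"tx": -3,"ty": 4,"tz": 114,"jaw": 1},
  {"wx": -0.03,"wy": -0.05,"wz": 0,"tx": -3,"ty": 4,"tz": 114,"jaw": 1},
])

```text
t: 11.17
ee_pos: [0.495, -0.2685, 0.0385]
tcp_rot: [-179.6, -0.3, 96.1]
contact_force: [-1.1, 0.7, -0.2]
width: 0.0856
```

>>> jog_arm([
  {"wx": 0,"wy": 0,"wz": 0,"tx": 0,"ty": 0,"tz": 0,"jaw": -1},
  {"wx": 0,"wy": 0,"wz": 0,"tx": 0,"ty": 0,"tz": 0,"jaw": -1},
  {"wx": 0,"wy": 0,"wz": 0,"tx": 0,"ty": 0,"tz": 0,"jaw": -1},
  {"wx": 0,"wy": 0,"wz": 0,"tx": 0,"ty": 0,"tz": 0,"jaw": -1},
  {"wx": 0,"wy": 0,"wz": 0,"tx": 0,"ty": 0,"tz": 0,"jaw": -1},
])

```text
t: 11.58
ee_pos: [0.4968, -0.2694, 0.0414]
tcp_rot: [-179.9, -0.2, 96.1]
contact_force: [0.1, 0.9, 5.8]
width: 0.0587
```

```bash
python3 - <<'E'
from plan import *
s=st();p=s["ee_pos"]
plan([([p[0],p[1],.16],95.9)])
a=np.array(p);a[2]=.16
plan([([p[0],p[1],.235],95.9),(chest(-5,68,235),95.9)])
E
```

```text
{'t': 11.583, 'ee_pos': [0.497, -0.269, 0.041], 'tcp_rot': [-179.863, -0.182, 96.082], 'qpos': [-36.03, 6.279, 108.324, 0.047, 65.62, -42.131], 'contact_force': [0.057, 0.941, 5.811], 'width': 0.059}
{'tz': -119.0, 'wx': -0.02, 'wy': -0.03, 'wz': 0.03, 'jaw': 1.0}
{'tz': -155.0, 'wx': -0.02, 'wy': -0.02, 'wz': 0.02, 'jaw': 1.0}
{'tx': 118.0, 'ty': 14.0, 'tz': -38.0, 'wy': -0.01, 'wz': 0.01, 'jaw': 1.0}
{'tx': 156.0, 'ty': 19.0, 'jaw': 1.0}
{'tx': 157.0, 'ty': 19.0, 'jaw': 1.0}
{'tx': 78.0, 'ty': 10.0, 'jaw': 1.0}
```

>>> jog_arm([
  {"wx": 0,"wy": 0,"wz": 0,"tx": 0,"ty": 0,"tz": -20,"jaw": -1},
  {"wx": 0,"wy": 0,"wz": 0,"tx": 0,"ty": 0,"tz": -55,"jaw": -1},
  {"wx": 0,"wy": 0,"wz": 0,"tx": 0,"ty": 0,"tz": -95,"jaw": -1},
  {"wx": 0,"wy": 0,"wz": 0,"tx": 0,"ty": 0,"tz": -135,"jaw": -1},
  {"wx": 0,"wy": 0,"wz": 0,"tx": 0,"ty": 0,"tz": -170,"jaw": -1},
])

```text
t: 12.0
ee_pos: [0.4974, -0.27, 0.2146]
tcp_rot: [-180.0, -0.1, 96.1]
contact_force: [0.4, -1.2, -1.4]
width: 0.0588
```

>>> jog_arm([
  {"wx": 0,"wy": 0,"wz": 0,"tx": 20,"ty": 2,"tz": -20,"jaw": -1},
  {"wx": 0,"wy": 0,"wz": 0,"tx": 50,"ty": 6,"tz": -25,"jaw": -1},
  {"wx": 0,"wy": 0,"wz": 0,"tx": 90,"ty": 11,"tz": -25,"jaw": -1},
  {"wx": 0,"wy": 0,"wz": 0,"tx": 130,"ty": 16,"tz": -25,"jaw": -1},
  {"wx": 0,"wy": 0,"wz": 0,"tx": 140,"ty": 17,"tz": -25,"jaw": -1},
])

```text
t: 12.42
ee_pos: [0.4993, -0.1249, 0.2406]
tcp_rot: [180.0, -0.2, 96.3]
contact_force: [0.1, 0.1, -1.6]
width: 0.0591
```

>>> jog_arm([
  {"wx": 0,"wy": 0,"wz": 0,"tx": 35,"ty": 4,"tz": 0,"jaw": -1},
  {"wx": 0,"wy": 0,"wz": 0,"tx": 75,"ty": 9,"tz": 0,"jaw": -1},
  {"wx": 0,"wy": 0,"wz": 0,"tx": 115,"ty": 14,"tz": 0,"jaw": -1},
  {"wx": 0,"wy": 0,"wz": 0,"tx": 155,"ty": 19,"tz": 0,"jaw": -1},
  {"wx": 0,"wy": 0,"wz": 0,"tx": 170,"ty": 21,"tz": 0,"jaw": -1},
])

```text
t: 12.83
ee_pos: [0.5011, 0.0502, 0.2416]
tcp_rot: [179.9, -0.3, 96.5]
contact_force: [0.9, -0.3, -0.7]
width: 0.0587
```

>>> jog_arm([
  {"wx": 0,"wy": 0,"wz": 0,"tx": 35,"ty": 4,"tz": 0,"jaw": -1},
  {"wx": 0,"wy": 0,"wz": 0,"tx": 75,"ty": 9,"tz": 0,"jaw": -1},
  {"wx": 0,"wy": 0,"wz": 0,"tx": 115,"ty": 14,"tz": 0,"jaw": -1},
  {"wx": 0,"wy": 0,"wz": 0,"tx": 150,"ty": 18,"tz": 0,"jaw": -1},
  {"wx": 0,"wy": 0,"wz": 0,"tx": 150,"ty": 18,"tz": 0,"jaw": -1},
])

```text
t: 13.25
ee_pos: [0.5014, 0.2062, 0.2426]
tcp_rot: [179.9, -0.4, 96.8]
contact_force: [-0.3, -0.7, -1.7]
width: 0.0583
```

```bash
python3 - <<'E'
from plan import *
s=st()
plan([(chest(-5,68,235),95.9),(chest(-5,68,60),95.9)])
E
```

```text
{'t': 13.25, 'ee_pos': [0.501, 0.206, 0.243], 'tcp_rot': [179.89, -0.438, 96.812], 'qpos': [14.268, -8.91, 102.828, 0.421, 85.917, 7.427], 'contact_force': [-0.314, -0.742, -1.697], 'width': 0.058}
{'tx': 35.0, 'ty': 9.0, 'tz': 113.0, 'wx': 0.02, 'wy': -0.07, 'wz': 0.15, 'jaw': 1.0}
{'tz': 70.0, 'jaw': 1.0}
```

>>> jog_arm([
  {"wx": 0,"wy": -0.07,"wz": 0.15,"tx": 20,"ty": 5,"tz": 0,"jaw": -1},
  {"wx": 0,"wy": -0.07,"wz": 0.15,"tx": 35,"ty": 9,"tz": 10,"jaw": -1},
  {"wx": 0,"wy": -0.07,"wz": 0.15,"tx": 35,"ty": 9,"tz": 40,"jaw": -1},
  {"wx": 0,"wy": -0.07,"wz": 0.15,"tx": 35,"ty": 9,"tz": 75,"jaw": -1},
  {"wx": 0,"wy": -0.07,"wz": 0.15,"tx": 35,"ty": 9,"tz": 85,"jaw": -1},
])

```text
t: 13.67
ee_pos: [0.5033, 0.2415, 0.1524]
tcp_rot: [-179.6, 0.1, 95.9]
contact_force: [-1.4, -0.7, -2.7]
width: 0.0586
```

```bash
python3 - <<'E'
from plan import *
s=st()
plan([(chest(-5,68,60),95.9)])
E
```

```text
{'t': 13.667, 'ee_pos': [0.503, 0.242, 0.152], 'tcp_rot': [-179.632, 0.105, 95.93], 'qpos': [18.01, -2.267, 105.442, -0.026, 77.207, 12.086], 'contact_force': [-1.412, -0.678, -2.704], 'width': 0.059}
{'tx': 1.0, 'ty': 3.0, 'tz': 92.0, 'wx': -0.06, 'wy': 0.02, 'jaw': 1.0}
```

>>> jog_arm([
  {"wx": -0.06,"wy": 0.02,"wz": 0,"tx": 1,"ty": 3,"tz": 30,"jaw": -1},
  {"wx": -0.06,"wy": 0.02,"wz": 0,"tx": 1,"ty": 3,"tz": 60,"jaw": -1},
  {"wx": -0.06,"wy": 0.02,"wz": 0,"tx": 1,"ty": 3,"tz": 85,"jaw": -1},
  {"wx": -0.06,"wy": 0.02,"wz": 0,"tx": 1,"ty": 3,"tz": 95,"jaw": -1},
  {"wx": -0.06,"wy": 0.02,"wz": 0,"tx": 1,"ty": 3,"tz": 95,"jaw": -1},
])

```text
t: 14.08
ee_pos: [0.5036, 0.2414, 0.0547]
tcp_rot: [-179.7, 0.1, 95.9]
contact_force: [-0.8, 0.4, -1.0]
width: 0.0587
```

```bash
python3 - <<'E'
from plan import *
s=st()
plan([(chest(-5,68,48),95.9)])
E
```

```text
{'t': 14.083, 'ee_pos': [0.504, 0.241, 0.055], 'tcp_rot': [-179.66, 0.063, 95.897], 'qpos': [17.973, 4.412, 108.863, 0.01, 67.071, 12.072], 'contact_force': [-0.804, 0.384, -0.976], 'width': 0.059}
{'tx': 1.0, 'ty': 3.0, 'tz': 7.0, 'wx': -0.06, 'wy': 0.01, 'jaw': 1.0}
```

>>> jog_arm([
  {"wx": -0.06,"wy": 0,"wz": 0,"tx": 1,"ty": 2,"tz": 4,"jaw": -1},
  {"wx": -0.06,"wy": 0,"wz": 0,"tx": 1,"ty": 2,"tz": 7,"jaw": -1},
  {"wx": -0.06,"wy": 0,"wz": 0,"tx": 1,"ty": 2,"tz": 7,"jaw": -1},
  {"wx": -0.06,"wy": 0,"wz": 0,"tx": 1,"ty": 2,"tz": 7,"jaw": -1},
  {"wx": -0.06,"wy": 0,"wz": 0,"tx": 1,"ty": 2,"tz": 7,"jaw": 0.2},
])

```text
t: 14.5
ee_pos: [0.5063, 0.2429, 0.049]
tcp_rot: [179.9, 0.0, 95.9]
contact_force: [-0.1, -0.6, -0.4]
width: 0.0588
```

>>> jog_arm([
  {"wx": 0,"wy": 0,"wz": 0,"tx": 0,"ty": 0,"tz": 0,"jaw": 0.9},
  {"wx": 0,"wy": 0,"wz": 0,"tx": 0,"ty": 0,"tz": 0,"jaw": 0.9},
  {"wx": 0,"wy": 0,"wz": 0,"tx": 0,"ty": 0,"tz": 0,"jaw": 0.9},
  {"wx": 0,"wy": 0,"wz": 0,"tx": 0,"ty": 0,"tz": 0,"jaw": 0.9},
  {"wx": 0,"wy": 0,"wz": 0,"tx": 0,"ty": 0,"tz": -15,"jaw": 0.9},
])

```text
t: 14.92
ee_pos: [0.5058, 0.2424, 0.0625]
tcp_rot: [179.9, 0.1, 95.9]
contact_force: [-0.6, -0.5, 0.2]
width: 0.0815
```

>>> jog_arm([
  {"wx": 0,"wy": 0,"wz": 0,"tx": 0,"ty": 0,"tz": -40,"jaw": 0.9},
  {"wx": 0,"wy": 0,"wz": 0,"tx": 0,"ty": 0,"tz": -80,"jaw": 0.9},
  {"wx": 0,"wy": 0,"wz": 0,"tx": 0,"ty": 0,"tz": -120,"jaw": 0.9},
  {"wx": 0,"wy": 0,"wz": 0,"tx": 0,"ty": 0,"tz": -160,"jaw": -1},
  {"wx": 0,"wy": 0,"wz": 0,"tx": 0,"ty": 0,"tz": -200,"jaw": -1},
])

```text
t: 15.33
ee_pos: [0.505, 0.2426, 0.2647]
tcp_rot: [180.0, 0.1, 95.9]
contact_force: [1.4, 0.3, 0.4]
width: 0.059
```

```bash
python3 - <<'E'
from plan import *
s=st()
p,d=vision.get_image("wrist");cv2.imwrite("pics/w3.png",p)
p=s["ee_pos"]
plan([([p[0],p[1],.36],95.9),(chest(175,100,360),95.9)])
# lid geometry from side
p,d=vision.get_image("side");cv2.imwrite("pics/s2.png",p)
E
```

```text
{'t': 15.333, 'ee_pos': [0.505, 0.243, 0.265], 'tcp_rot': [179.95, 0.078, 95.902], 'qpos': [18.091, -6.857, 98.874, -0.086, 87.951, 12.193], 'contact_force': [1.366, 0.289, 0.425], 'width': 0.059}
{'tx': 6.0, 'ty': 34.0, 'tz': -84.0, 'wx': 0.15, 'wy': -0.02, 'jaw': 1.0}
{'tx': 26.0, 'ty': 144.0, 'jaw': 1.0}
```

View pics/w3.png

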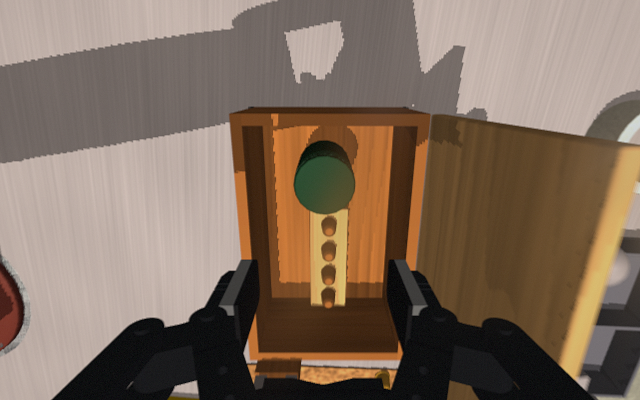

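The wrist view shows the canister upright at (325,180) and the block flat with its pegs up at (328,260). The chest is clear to close, so I'm going up and over behind the lid.

>>> jog_arm([
  {"wx": 0,"wy": 0,"wz": 0,"tx": 0,"ty": 0,"tz": -35,"jaw": -1},
  {"wx": 0,"wy": 0,"wz": 0,"tx": 5,"ty": 0,"tz": -70,"jaw": -1},
  {"wx": 0,"wy": 0,"wz": 0,"tx": 10,"ty": 10,"tz": -100,"jaw": -1},
  {"wx": 0,"wy": 0,"wz": 0,"tx": 20,"ty": 45,"tz": -100,"jaw": -1},
  {"wx": 0,"wy": 0,"wz": 0,"tx": 32,"ty": 60,"tz": -100,"jaw": -1},
])

```text
t: 15.85
ee_pos: [0.5665, 0.2819, 0.3775]
tcp_rot: [178.7, -0.2, 95.8]
contact_force: [-0.1, 0.4, -2.1]
width: 0.0
```

>>> jog_arm([
  {"wx": 0,"wy": 0,"wz": 0,"tx": 0,"ty": 35,"tz": 0,"jaw": -1},
  {"wx": 0,"wy": 0,"wz": 0,"tx": 0,"ty": 70,"tz": 0,"jaw": -1},
  {"wx": 0,"wy": 0,"wz": 0,"tx": 0,"ty": 105,"tz": 0,"jaw": -1},
  {"wx": 0,"wy": 0,"wz": 0,"tx": 0,"ty": 115,"tz": 0,"jaw": -1},
  {"wx": 0,"wy": 0,"wz": 0,"tx": 0,"ty": 115,"tz": 0,"jaw": -1},
])

```text
t: 16.27
ee_pos: [0.6827, 0.2933, 0.377]
tcp_rot: [178.9, -0.1, 95.8]
contact_force: [-0.2, -0.0, -0.3]
width: 0.0001
```

```bash
python3 - <<'E'
from plan import *
s=st();p=np.array(s["ee_pos"])
d=Ro.from_euler("z",-Y,degrees=True).apply(p-[*CH,0])*1000
print("chest frame",d)
w=cloud("top",vision.get_image("top")[1])
c=Ro.from_euler("z",-Y,degrees=True).apply((w.reshape(-1,3)-[*CH,0]))*1000
m=(abs(c[:,1])<150)&(c[:,0]>85)&(c[:,0]<250)&(c[:,2]>150)&(c[:,2]<300)
for lo in range(150,300,15):
    q=c[m&(c[:,2]>lo)&(c[:,2]<=lo+15)];print(lo,len(q),np.percentile(q,[2,50,98],axis=0).round().tolist() if len(q) else'')
plan([(chest(172,100,360),95.9),(chest(172,100,225),95.9)])
E
```

```text
{'t': 16.267, 'ee_pos': [0.683, 0.293, 0.377], 'tcp_rot': [178.874, -0.135, 95.777], 'qpos': [17.552, 15.86, 64.451, -0.098, 98.559, 11.76], 'contact_force': [-0.151, -0.033, -0.265], 'width': 0.0}
chest frame [175.87711478  99.70425379 377.03070475]
150 263 [[87.0, -125.0, 150.0], [89.0, -4.0, 157.0], [91.0, 122.0, 165.0]]
165 270 [[89.0, -127.0, 165.0], [91.0, 5.0, 173.0], [93.0, 126.0, 180.0]]
180 291 [[91.0, -122.0, 180.0], [93.0, 0.0, 188.0], [94.0, 123.0, 195.0]]
195 289 [[93.0, -128.0, 195.0], [95.0, -4.0, 202.0], [96.0, 124.0, 210.0]]
210 328 [[95.0, -127.0, 210.0], [96.0, -1.0, 218.0], [98.0, 123.0, 225.0]]
225 321 [[97.0, -124.0, 225.0], [98.0, 2.0, 232.0], [100.0, 123.0, 240.0]]
240 707 [[99.0, -128.0, 241.0], [102.0, -21.0, 250.0], [160.0, 120.0, 255.0]]
255 510 [[100.0, -125.0, 255.0], [102.0, -11.0, 262.0], [139.0, 121.0, 269.0]]
270 920 [[102.0, -125.0, 271.0], [107.0, -1.0, 280.0], [115.0, 124.0, 283.0]]
285 0 
{'ty': -5.0, 'tz': 119.0, 'wx': 0.19, 'wy': -0.03, 'wz': -0.01, 'jaw': 1.0}
{'tz': 34.0, 'wz': -0.01, 'jaw': 1.0}
```

>>> jog_arm([
  {"wx": 0.19,"wy": 0,"wz": 0,"tx": 0,"ty": -4,"tz": 30,"jaw": -1},
  {"wx": 0.19,"wy": 0,"wz": 0,"tx": 0,"ty": -4,"tz": 70,"jaw": -1},
  {"wx": 0.19,"wy": 0,"wz": 0,"tx": 0,"ty": -4,"tz": 110,"jaw": -1},
  {"wx": 0.19,"wy": 0,"wz": 0,"tx": 0,"ty": -4,"tz": 150,"jaw": -1},
  {"wx": 0.19,"wy": 0,"wz": 0,"tx": 0,"ty": -4,"tz": 153,"jaw": -1},
])

```text
t: 16.73
ee_pos: [0.6748, 0.2925, 0.2143]
tcp_rot: [-179.1, 0.0, 95.8]
contact_force: [-1.4, 0.5, -2.5]
width: 0.0002
```

```bash
cat >> plan.py <<'E'
def cf():
    s=st();d=Ro.from_euler("z",-Y,degrees=True).apply(np.array(s["ee_pos"])-[*CH,0])*1000
    print("chest frame",d.round(1));return s
def arc(ths,press=3):
    for a in ths:
        t=np.radians(a);plan([(chest(99.5-110*np.cos(t)+(12-press)*np.sin(t),100,112+110*np.sin(t)+(12-press)*np.cos(t)),95.9,300)])
E
python3 -c "
from plan import *
cf();arc([90,75,60,45,30,15,0])"
```

```text
{'t': 16.733, 'ee_pos': [0.675, 0.293, 0.214], 'tcp_rot': [-179.083, 0.029, 95.839], 'qpos': [17.584, 18.703, 76.261, 0.159, 85.94, 11.733], 'contact_force': [-1.369, 0.522, -2.546], 'width': 0.0}
chest frame [168.   99.8 214.3]
{'ty': -60.0, 'tz': -7.0, 'wx': -0.15, 'wz': -0.01, 'jaw': 1.0}
{'ty': -88.0, 'tz': -5.0, 'wx': -0.15, 'wz': -0.01, 'jaw': 1.0}
{'ty': -116.0, 'tz': 4.0, 'wx': -0.15, 'wz': -0.01, 'jaw': 1.0}
{'ty': -140.0, 'tz': 20.0, 'wx': -0.15, 'wz': -0.01, 'jaw': 1.0}
{'ty': -159.0, 'tz': 42.0, 'wx': -0.15, 'wz': -0.01, 'jaw': 1.0}
{'ty': -171.0, 'tz': 68.0, 'wx': -0.15, 'wz': -0.01, 'jaw': 1.0}
{'ty': -177.0, 'tz': 96.0, 'wx': -0.15, 'wz': -0.01, 'jaw': 1.0}
```

>>> jog_arm([
  {"wx": -0.15,"wy": 0,"wz": 0,"tx": 0,"ty": -20,"tz": -7,"jaw": -1},
  {"wx": -0.15,"wy": 0,"wz": 0,"tx": 0,"ty": -40,"tz": -7,"jaw": -1},
  {"wx": -0.15,"wy": 0,"wz": 0,"tx": 0,"ty": -60,"tz": -7,"jaw": -1},
  {"wx": -0.15,"wy": 0,"wz": 0,"tx": 0,"ty": -75,"tz": -7,"jaw": -1},
  {"wx": -0.15,"wy": 0,"wz": 0,"tx": 0,"ty": -88,"tz": -5,"jaw": -1},
])

```text
t: 17.15
ee_pos: [0.5874, 0.2841, 0.2254]
tcp_rot: [179.6, -0.1, 95.9]
contact_force: [1.7, 0.3, 1.2]
width: 0.0001
```

```bash
python3 -c "
from plan import *
cf();arc([75,60,45,30,15,0])"
```

```text
{'t': 17.15, 'ee_pos': [0.587, 0.284, 0.225], 'tcp_rot': [179.645, -0.052, 95.866], 'qpos': [19.293, 6.648, 89.133, -0.032, 83.861, 13.431], 'contact_force': [1.722, 0.276, 1.187], 'width': 0.0}
chest frame [ 80.1 100.4 225.4]
{'tz': 5.0, 'wx': 0.06, 'wy': -0.01, 'wz': -0.01, 'jaw': 1.0}
{'ty': -28.0, 'tz': 13.0, 'wx': 0.06, 'wy': -0.01, 'wz': -0.01, 'jaw': 1.0}
{'ty': -52.0, 'tz': 29.0, 'wx': 0.06, 'wy': -0.01, 'wz': -0.01, 'jaw': 1.0}
{'ty': -72.0, 'tz': 50.0, 'wx': 0.06, 'wy': -0.01, 'wz': -0.01, 'jaw': 1.0}
{'ty': -85.0, 'tz': 76.0, 'wx': 0.06, 'wy': -0.01, 'wz': -0.01, 'jaw': 1.0}
{'tx': -1.0, 'ty': -91.0, 'tz': 104.0, 'wx': 0.06, 'wy': -0.01, 'wz': -0.01, 'jaw': 1.0}
```

>>> jog_arm([
  {"wx": 0.06,"wy": 0,"wz": 0,"tx": 0,"ty": -14,"tz": 8,"jaw": -1},
  {"wx": 0.06,"wy": 0,"wz": 0,"tx": 0,"ty": -28,"tz": 13,"jaw": -1},
  {"wx": 0.06,"wy": 0,"wz": 0,"tx": 0,"ty": -41,"tz": 20,"jaw": -1},
  {"wx": 0.06,"wy": 0,"wz": 0,"tx": 0,"ty": -52,"tz": 29,"jaw": -1},
  {"wx": 0.06,"wy": 0,"wz": 0,"tx": 0,"ty": -52,"tz": 29,"jaw": -1},
])

```text
t: 17.57
ee_pos: [0.5341, 0.2791, 0.1978]
tcp_rot: [180.0, -0.1, 95.9]
contact_force: [0.4, 0.2, 0.4]
width: -0.0001
```

```bash
python3 -c "
from plan import *
cf();arc([45,30,15,0])"
```

```text
{'t': 17.567, 'ee_pos': [0.534, 0.279, 0.198], 'tcp_rot': [179.959, -0.083, 95.928], 'qpos': [20.482, 1.248, 97.464, 0.071, 81.227, 14.543], 'contact_force': [0.391, 0.164, 0.426], 'width': -0.0}
chest frame [ 26.6 100.9 197.8]
{'tx': -1.0, 'ty': 2.0, 'tz': 2.0, 'wx': 0.01, 'wy': -0.01, 'jaw': 1.0}
{'tx': -1.0, 'ty': -18.0, 'tz': 23.0, 'wx': 0.01, 'wy': -0.01, 'jaw': 1.0}
{'tx': -1.0, 'ty': -31.0, 'tz': 49.0, 'wx': 0.01, 'wy': -0.01, 'jaw': 1.0}
{'tx': -1.0, 'ty': -37.0, 'tz': 77.0, 'wx': 0.01, 'wy': -0.01, 'jaw': 1.0}
```

>>> jog_arm([
  {"wx": 0,"wy": 0,"wz": 0,"tx": -1,"ty": -9,"tz": 12,"jaw": -1},
  {"wx": 0,"wy": 0,"wz": 0,"tx": -1,"ty": -18,"tz": 23,"jaw": -1},
  {"wx": 0,"wy": 0,"wz": 0,"tx": -1,"ty": -25,"tz": 36,"jaw": -1},
  {"wx": 0,"wy": 0,"wz": 0,"tx": -1,"ty": -31,"tz": 49,"jaw": -1},
  {"wx": 0,"wy": 0,"wz": 0,"tx": -1,"ty": -31,"tz": 49,"jaw": -1},
])

```text
t: 17.98
ee_pos: [0.5014, 0.2745, 0.147]
tcp_rot: [-179.8, -0.0, 96.0]
contact_force: [-0.6, 0.2, -1.6]
width: -0.0005
```

```bash
python3 -c "
from plan import *
cf();arc([15,0],0)
p,d=vision.get_image('side');cv2.imwrite('pics/s3.png',p)
"
```

```text
{'t': 17.983, 'ee_pos': [0.501, 0.275, 0.147], 'tcp_rot': [-179.839, -0.032, 95.958], 'qpos': [21.207, -0.295, 104.037, 0.075, 76.405, 15.232], 'contact_force': [-0.583, 0.207, -1.622], 'width': -0.0}
chest frame [ -6.3  99.7 147. ]
{'ty': 3.0, 'tz': -5.0, 'wx': -0.03, 'wy': -0.01, 'wz': 0.01, 'jaw': 1.0}
{'ty': -4.0, 'tz': 23.0, 'wx': -0.03, 'wy': -0.01, 'wz': 0.01, 'jaw': 1.0}
```

View pics/s3.png

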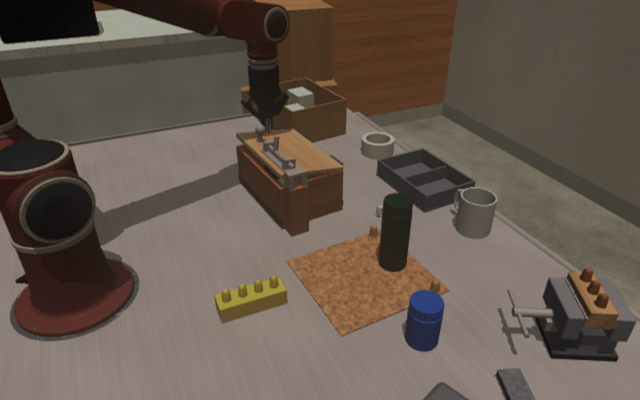

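The side view shows the lid nearly shut under the fingers (265,125), with the tall canister and thimbles undisturbed. Now I'll press it shut.

>>> jog_arm([
  {"wx": 0,"wy": 0,"wz": 0,"tx": 0,"ty": -2,"tz": 8,"jaw": -1},
  {"wx": 0,"wy": 0,"wz": 0,"tx": 0,"ty": -3,"tz": 16,"jaw": -1},
  {"wx": 0,"wy": 0,"wz": 0,"tx": 0,"ty": -4,"tz": 22,"jaw": -1},
  {"wx": 0,"wy": 0,"wz": 0,"tx": 0,"ty": -4,"tz": 26,"jaw": -1},
  {"wx": 0,"wy": 0,"wz": 0,"tx": 0,"ty": -4,"tz": 28,"jaw": -1},
])

```text
t: 18.45
ee_pos: [0.4984, 0.2743, 0.1238]
tcp_rot: [-179.8, 0.0, 96.0]
contact_force: [-13.4, -6.4, 28.8]
width: 0.0003
```

```bash
python3 - <<'E'
from plan import *
cf()
for n in("side","top"):
    p,d=vision.get_image(n);w=cloud(n,d)
    c=Ro.from_euler("z",-Y,degrees=True).apply((w.reshape(-1,3)-[*CH,0]))*1000
    ok=(abs(c[:,1])<125)&(abs(c[:,0])<80)
    for x in(-75,-50,-20,20,60):
        q=c[ok&(abs(c[:,0]-x)<8)&(c[:,1]<60)];print(n,x,len(q),np.percentile(q[:,2],[10,50]).round(1))
    q=c[(abs(c[:,1])<150)&(abs(c[:,0]+50)<40)&(c[:,2]>155)&(c[:,2]<182)];
    print("post",n,np.percentile(q,[5,25,50,75,95],axis=0).round().tolist() if len(q) else 0)
    for r in finder.tip_of("bolt_knob",n)[:2]:print(r["score"],Ro.from_euler("z",-Y,degrees=True).apply(atz(n,r["uv"],.172)-[*CH,0])*1000)
    for r in finder.tip_of("keeper",n)[:2]:print("keeper",r["score"],Ro.from_euler("z",-Y,degrees=True).apply(atz(n,r["uv"],.138)-[*CH,0])*1000)
E
```

```text
{'t': 18.45, 'ee_pos': [0.498, 0.274, 0.124], 'tcp_rot': [-179.802, 0.004, 95.956], 'qpos': [21.305, 0.741, 105.357, 0.05, 74.094, 15.335], 'contact_force': [-13.427, -6.426, 28.804], 'width': 0.0}
chest frame [ -9.4  99.8 123.8]
side -75 485 [123.9 140.1]
side -50 457 [134.5 381.7]
side -20 377 [124.  392.8]
side 20 388 [123.4 125.7]
side 60 213 [123.  124.3]
post side [[-68.0, -146.0, 157.0], [-59.0, -45.0, 160.0], [-51.0, 52.0, 165.0], [-28.0, 88.0, 173.0], [-16.0, 97.0, 179.0]]
0.73 [ -88.22001133 -197.02456317  172.        ]
0.65 [-57.83013743 -45.57091643 172.        ]
keeper 0.58 [ -55.91649259 -151.10408341  138.        ]
top -75 627 [123.3 127.3]
top -50 736 [124.7 149.1]
top -20 751 [122.9 125.8]
top 20 657 [123.  125.5]
top 60 472 [122.6 124.7]
post top [[-74.0, -148.0, 158.0], [-60.0, -142.0, 161.0], [-53.0, 48.0, 163.0], [-44.0, 62.0, 168.0], [-25.0, 91.0, 179.0]]
0.6 [-57.64101575 -35.81337412 172.        ]
keeper 0.57 [ -52.55557919 -158.40607111  138.        ]
```

>>> jog_arm([
  {"wx": 0,"wy": 0,"wz": 0,"tx": 0,"ty": 0,"tz": -40,"jaw": -1},
  {"wx": 0,"wy": 0,"wz": 0,"tx": 0,"ty": 0,"tz": -80,"jaw": -1},
  {"wx": 0,"wy": 0,"wz": 0,"tx": -10,"ty": -10,"tz": -105,"jaw": -1},
  {"wx": 0,"wy": 0,"wz": 0,"tx": -40,"ty": -25,"tz": -105,"jaw": -1},
  {"wx": 0,"wy": 0,"wz": 0,"tx": -75,"ty": -43,"tz": -105,"jaw": -1},
])

```text
t: 19.17
ee_pos: [0.4651, 0.1958, 0.2321]
tcp_rot: [179.8, -0.1, 96.1]
contact_force: [0.1, -1.4, -1.1]
width: -0.0
```

>>> jog_arm([
  {"wx": 0,"wy": 0,"wz": 0,"tx": -12,"ty": 0,"tz": 0,"jaw": -1},
  {"wx": 0,"wy": 0,"wz": 0,"tx": -22,"ty": 0,"tz": 0,"jaw": -1},
  {"wx": 0,"wy": 0,"wz": 0,"tx": -22,"ty": 0,"tz": 0,"jaw": -1},
])

```text
t: 19.42
ee_pos: [0.4679, 0.1726, 0.2321]
tcp_rot: [179.8, -0.0, 96.0]
contact_force: [-0.8, -0.1, -0.6]
width: -0.0001
```

```bash
python3 - <<'E'
from plan import *
cf()
for n in("side","top","wrist"):
    p,d=vision.get_image(n);w=cloud(n,d)
    if n=="wrist":cv2.imwrite("pics/w4.png",p)
    c=Ro.from_euler("z",-Y,degrees=True).apply((w.reshape(-1,3)-[*CH,0]))*1000
    q=c[(c[:,1]<25)&(c[:,1]>-100)&(abs(c[:,0]+50)<30)&(c[:,2]>156)&(c[:,2]<182)];
    print("post",n,len(q),np.percentile(q,[5,50,95],axis=0).round().tolist() if len(q) else 0)
    q=c[(abs(c[:,1])<125)&(c[:,0]<-70)&(c[:,0]>-84)&(c[:,2]<140)&(c[:,2]>100)];
    print("front edge",n,len(q),np.percentile(q[:,2],[5,50,95]).round(1) if len(q) else 0)
E
```

```text
{'t': 19.417, 'ee_pos': [0.468, 0.173, 0.232], 'tcp_rot': [179.809, -0.033, 95.993], 'qpos': [11.681, -14.876, 108.921, 0.014, 85.762, 5.687], 'contact_force': [-0.806, -0.133, -0.575], 'width': -0.0}
chest frame [-50.2   1.7 232.1]
post side 52 [[-63.0, -49.0, 158.0], [-58.0, -44.0, 169.0], [-52.0, -39.0, 179.0]]
front edge side 312 [122.5 124.6 130. ]
post top 31 [[-62.0, -46.0, 159.0], [-57.0, -41.0, 178.0], [-52.0, -36.0, 180.0]]
front edge top 447 [122.1 125.1 128.2]
post wrist 0 0
front edge wrist 4702 [122.6 123.7 125.2]
```

View pics/w4.png

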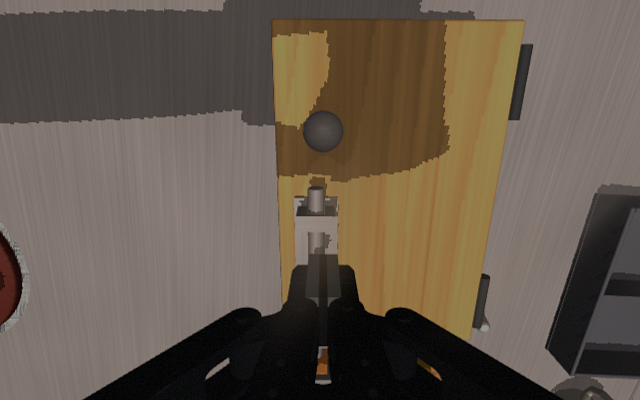

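The wrist view shows the lid flat and shut, with the knob at (322,130) and the bolt rod and guide at (316,210). The post measures chest (-56,-42), so I'm descending on its +y side.

>>> jog_arm([
  {"wx": 0,"wy": 0,"wz": 0,"tx": 2,"ty": -6,"tz": 20,"jaw": -1},
  {"wx": 0,"wy": 0,"wz": 0,"tx": 2,"ty": -6,"tz": 40,"jaw": -1},
  {"wx": 0,"wy": 0,"wz": 0,"tx": 2,"ty": -6,"tz": 60,"jaw": -1},
  {"wx": 0,"wy": 0,"wz": 0,"tx": 2,"ty": -6,"tz": 71,"jaw": -1},
  {"wx": 0,"wy": 0,"wz": 0,"tx": 2,"ty": -6,"tz": 71,"jaw": -1},
])

```text
t: 19.98
ee_pos: [0.4597, 0.1762, 0.1573]
tcp_rot: [-179.8, -0.0, 96.2]
contact_force: [0.4, 0.5, -0.8]
width: 0.0
```

```bash
python3 -c "
from plan import *
cf()"
```

```text
{'t': 19.983, 'ee_pos': [0.46, 0.176, 0.157], 'tcp_rot': [-179.759, -0.045, 96.197], 'qpos': [12.261, -12.152, 113.918, 0.072, 78.47, 6.049], 'contact_force': [0.392, 0.522, -0.792], 'width': 0.0}
chest frame [-57.9   6.2 157.3]
```

>>> jog_arm([
  {"wx": 0,"wy": 0,"wz": -0.05,"tx": -14,"ty": 2,"tz": -1,"jaw": -1},
  {"wx": 0,"wy": 0,"wz": -0.05,"tx": -28,"ty": 2,"tz": -1,"jaw": -1},
  {"wx": 0,"wy": 0,"wz": -0.05,"tx": -42,"ty": 2,"tz": -1,"jaw": -1},
  {"wx": 0,"wy": 0,"wz": -0.05,"tx": -54,"ty": 2,"tz": -1,"jaw": -1},
  {"wx": 0,"wy": 0,"wz": -0.05,"tx": -64,"ty": 2,"tz": -1,"jaw": -1},
])

```text
t: 20.4
ee_pos: [0.469, 0.113, 0.159]
tcp_rot: [-179.8, -0.1, 96.5]
contact_force: [-1.9, 1.6, -1.2]
width: 0.0001
```

```bash
python3 -c "
from plan import *
cf()"
```

```text
{'t': 20.4, 'ee_pos': [0.469, 0.113, 0.159], 'tcp_rot': [-179.78, -0.128, 96.519], 'qpos': [4.627, -13.776, 115.104, 0.123, 78.897, -1.916], 'contact_force': [-1.933, 1.552, -1.227], 'width': 0.0}
chest frame [-55.2 -57.6 159. ]
```

>>> jog_arm([
  {"wx": 0,"wy": 0,"wz": 0,"tx": -5,"ty": 0,"tz": 0,"jaw": -1},
  {"wx": 0,"wy": 0,"wz": 0,"tx": -10,"ty": 0,"tz": 0,"jaw": -1},
  {"wx": 0,"wy": 0,"wz": 0,"tx": -15,"ty": 0,"tz": 0,"jaw": -1},
  {"wx": 0,"wy": 0,"wz": 0,"tx": -17,"ty": 0,"tz": 0,"jaw": -1},
  {"wx": 0,"wy": 0,"wz": 0,"tx": -17,"ty": 0,"tz": 0,"jaw": -1},
])

```text
t: 20.82
ee_pos: [0.4699, 0.1069, 0.1598]
tcp_rot: [-179.9, -1.7, 96.6]
contact_force: [-3.8, 39.5, 0.1]
width: 0.0002
```

```bash
python3 -c "
from plan import *
cf()"
```

```text
{'t': 20.817, 'ee_pos': [0.47, 0.107, 0.16], 'tcp_rot': [-179.858, -1.686, 96.601], 'qpos': [2.971, -14.061, 115.276, 1.704, 79.038, -3.96], 'contact_force': [-3.825, 39.527, 0.102], 'width': 0.0}
chest frame [-54.9 -63.8 159.8]
```

>>> jog_arm([
  {"wx": 0,"wy": 0.28,"wz": -0.1,"tx": 10,"ty": 0,"tz": 0,"jaw": -1},
  {"wx": 0,"wy": 0.28,"wz": -0.1,"tx": 15,"ty": 0,"tz": 0,"jaw": -1},
  {"wx": 0,"wy": 0.28,"wz": -0.1,"tx": 15,"ty": 0,"tz": -30,"jaw": -1},
  {"wx": 0,"wy": 0.28,"wz": -0.1,"tx": 15,"ty": 0,"tz": -70,"jaw": -1},
  {"wx": 0,"wy": 0.28,"wz": -0.1,"tx": 50,"ty": 0,"tz": -100,"jaw": -1},
])

```text
t: 21.23
ee_pos: [0.4668, 0.1472, 0.2614]
tcp_rot: [179.9, -3.1, 96.9]
contact_force: [1.0, 0.1, 1.0]
width: -0.0
```

```bash
python3 - <<'E'
from plan import *
cf()
for n in("side","top"):
    p,d=vision.get_image(n);w=cloud(n,d)
    if n=="side":cv2.imwrite("pics/s4.png",cv2.resize(p[100:250,210:390],None,fx=4,fy=4,interpolation=cv2.INTER_CUBIC))
    c=Ro.from_euler("z",-Y,degrees=True).apply((w.reshape(-1,3)-[*CH,0]))*1000
    q=c[(c[:,1]<0)&(c[:,1]>-120)&(abs(c[:,0]+50)<30)&(c[:,2]>162)&(c[:,2]<182)];
    print("post",n,len(q),np.percentile(q,[5,50,95],axis=0).round().tolist() if len(q) else 0)
E
```

```text
{'t': 21.233, 'ee_pos': [0.467, 0.147, 0.261], 'tcp_rot': [179.933, -3.118, 96.87], 'qpos': [6.98, -17.419, 108.232, 3.118, 89.115, 0.065], 'contact_force': [1.03, 0.104, 1.01], 'width': -0.0}
chest frame [-53.9 -23.4 261.4]
post side 41 [[-63.0, -88.0, 163.0], [-59.0, -84.0, 173.0], [-53.0, -77.0, 179.0]]
post top 27 [[-62.0, -85.0, 166.0], [-57.0, -80.0, 178.0], [-52.0, -74.0, 181.0]]
```

View pics/s4.png

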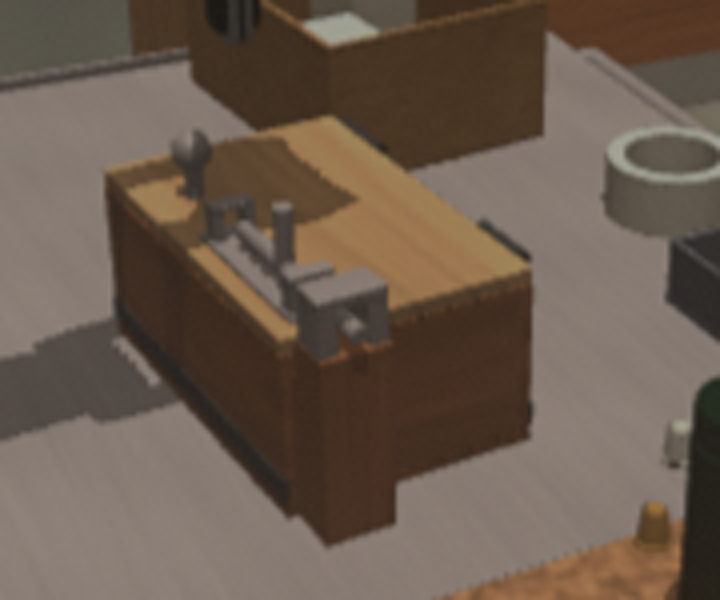

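```bash
python3 - <<'E'
from plan import *
# rows along the bolt line: max z per 4 mm of y, now (side, top) and before sliding (s: none saved) 
for n in("side","top"):
    p,d=vision.get_image(n);w=cloud(n,d)
    c=Ro.from_euler("z",-Y,degrees=True).apply((w.reshape(-1,3)-[*CH,0]))*1000
    print(n)
    print([(y,int(len(q)),float(q[:,2].max().round()),float(q[:,0].mean().round())) for y in range(-172,60,4) for q in[c[(abs(c[:,0]+56)<9)&(abs(c[:,1]-y)<2)&(c[:,2]>126)&(c[:,2]<185)]] if len(q)])
E
```

```text
side
[(-172, 17, 144.0, -57.0), (-168, 5, 144.0, -58.0), (-164, 28, 162.0, -56.0), (-160, 18, 161.0, -57.0), (-156, 11, 162.0, -59.0), (-152, 9, 161.0, -53.0), (-148, 12, 161.0, -54.0), (-144, 11, 162.0, -56.0), (-140, 6, 161.0, -53.0), (-116, 6, 152.0, -56.0), (-112, 14, 153.0, -56.0), (-108, 6, 152.0, -53.0), (-104, 4, 151.0, -55.0), (-100, 1, 147.0, -65.0), (-92, 1, 144.0, -57.0), (-88, 21, 179.0, -58.0), (-84, 44, 179.0, -58.0), (-80, 21, 180.0, -60.0), (-76, 10, 178.0, -61.0), (-72, 4, 139.0, -61.0), (-68, 6, 145.0, -61.0), (-64, 8, 145.0, -61.0), (-60, 7, 145.0, -60.0), (-56, 7, 144.0, -59.0), (-52, 10, 144.0, -60.0), (-48, 8, 145.0, -60.0), (-44, 7, 145.0, -61.0), (-40, 6, 145.0, -60.0), (-36, 10, 145.0, -60.0), (-32, 6, 144.0, -58.0), (-28, 7, 144.0, -60.0), (-24, 6, 144.0, -59.0), (-20, 3, 138.0, -61.0), (-16, 6, 153.0, -57.0), (-12, 18, 151.0, -57.0), (-8, 17, 153.0, -56.0), (-4, 5, 150.0, -57.0), (0, 4, 150.0, -52.0), (4, 4, 131.0, -51.0), (16, 1, 126.0, -50.0), (28, 1, 128.0, -63.0), (44, 1, 154.0, -53.0), (48, 27, 167.0, -54.0), (52, 33, 170.0, -54.0), (56, 28, 169.0, -5
[... 293 characters left out ...]
(-128, 11, 148.0, -56.0), (-124, 10, 146.0, -57.0), (-120, 6, 145.0, -58.0), (-116, 15, 152.0, -55.0), (-112, 14, 153.0, -57.0), (-108, 13, 153.0, -56.0), (-104, 8, 154.0, -57.0), (-100, 11, 148.0, -57.0), (-96, 9, 146.0, -55.0), (-92, 13, 146.0, -56.0), (-88, 14, 147.0, -57.0), (-84, 16, 179.0, -57.0), (-80, 16, 181.0, -58.0), (-76, 11, 181.0, -58.0), (-72, 4, 146.0, -62.0), (-68, 10, 145.0, -59.0), (-64, 13, 146.0, -56.0), (-60, 9, 146.0, -56.0), (-56, 13, 146.0, -58.0), (-52, 15, 145.0, -56.0), (-48, 12, 145.0, -56.0), (-44, 13, 145.0, -58.0), (-40, 12, 146.0, -56.0), (-36, 10, 146.0, -58.0), (-32, 11, 145.0, -57.0), (-28, 11, 145.0, -56.0), (-24, 8, 145.0, -57.0), (-20, 1, 128.0, -48.0)]
```

```bash
python3 -c "
from plan import *
cf();plan([(chest(-56,-45,164),95.9,200)])"
```

```text
{'t': 21.433, 'ee_pos': [0.466, 0.15, 0.26], 'tcp_rot': [179.925, -3.271, 97.261], 'qpos': [7.28, -17.366, 108.341, 3.272, 88.95, -0.037], 'contact_force': [-0.183, -0.01, -0.162], 'width': 0.0}
chest frame [-54.4 -20.1 259.9]
{'tx': -30.0, 'ty': -2.0, 'tz': 94.0, 'wx': 0.01, 'wy': -0.55, 'wz': 0.23, 'jaw': 1.0}
```

>>> jog_arm([
  {"wx": 0,"wy": -0.55,"wz": 0.2,"tx": -15,"ty": -2,"tz": 30,"jaw": -1},
  {"wx": 0,"wy": -0.55,"wz": 0.2,"tx": -30,"ty": -2,"tz": 65,"jaw": -1},
  {"wx": 0,"wy": -0.55,"wz": 0.2,"tx": -30,"ty": -2,"tz": 94,"jaw": -1},
  {"wx": 0,"wy": -0.55,"wz": 0.2,"tx": -30,"ty": -2,"tz": 94,"jaw": -1},
  {"wx": 0,"wy": -0.55,"wz": 0.2,"tx": -30,"ty": -2,"tz": 94,"jaw": -1},
])

```text
t: 21.85
ee_pos: [0.4652, 0.1249, 0.1613]
tcp_rot: [-179.7, 0.1, 96.0]
contact_force: [-0.1, 0.3, 1.1]
width: -0.0
```

```bash
python3 -c "
from plan import *
cf();plan([(chest(-56,-70,164),95.9,200)])"
```

```text
{'t': 21.85, 'ee_pos': [0.465, 0.125, 0.161], 'tcp_rot': [-179.654, 0.065, 96.015], 'qpos': [6.207, -13.909, 114.991, -0.065, 79.264, 0.205], 'contact_force': [-0.113, 0.341, 1.087], 'width': -0.0}
chest frame [-57.8 -45.4 161.3]
{'tx': -25.0, 'ty': 2.0, 'tz': -3.0, 'wx': -0.06, 'wy': 0.01, 'wz': 0.02, 'jaw': 1.0}
```

>>> jog_arm([
  {"wx": -0.06,"wy": 0,"wz": 0,"tx": -8,"ty": 2,"tz": -1,"jaw": -1},
  {"wx": -0.06,"wy": 0,"wz": 0,"tx": -15,"ty": 2,"tz": -1,"jaw": -1},
  {"wx": -0.06,"wy": 0,"wz": 0,"tx": -20,"ty": 2,"tz": -1,"jaw": -1},
  {"wx": -0.06,"wy": 0,"wz": 0,"tx": -24,"ty": 2,"tz": -1,"jaw": -1},
  {"wx": -0.06,"wy": 0,"wz": 0,"tx": -26,"ty": 2,"tz": -1,"jaw": -1},
])

```text
t: 22.27
ee_pos: [0.4703, 0.1067, 0.1646]
tcp_rot: [179.7, -1.2, 96.0]
contact_force: [-2.2, 34.8, 0.5]
width: 0.0003
```

>>> jog_arm([
  {"wx": 0,"wy": 0,"wz": 0,"tx": -3,"ty": 0,"tz": 0,"jaw": -1},
  {"wx": 0,"wy": 0,"wz": 0,"tx": -5,"ty": 0,"tz": 0,"jaw": -1},
  {"wx": 0,"wy": 0,"wz": 0,"tx": -5,"ty": 0,"tz": 0,"jaw": -1},
])

```text
t: 22.52
ee_pos: [0.4706, 0.1072, 0.1656]
tcp_rot: [179.6, -2.1, 96.0]
contact_force: [-1.6, 21.5, -3.3]
width: -0.0002
```

```bash
python3 -c "
from plan import *
cf()"
```

```text
{'t': 22.517, 'ee_pos': [0.471, 0.107, 0.166], 'tcp_rot': [179.633, -2.055, 96.022], 'qpos': [2.777, -14.695, 115.223, 2.11, 79.228, -3.628], 'contact_force': [-1.555, 21.461, -3.297], 'width': -0.0}
chest frame [-54.3 -63.5 165.6]
```

The bolt stops at the same place (y ≈ -63.7, finger force over 20 N), so it is hard against its end. I'm retreating.

>>> jog_arm([
  {"wx": 0,"wy": -0.3,"wz": 0,"tx": 8,"ty": 0,"tz": 0,"jaw": -1},
  {"wx": 0,"wy": -0.3,"wz": 0,"tx": 15,"ty": 0,"tz": 0,"jaw": -1},
  {"wx": 0,"wy": -0.3,"wz": 0,"tx": 18,"ty": 0,"tz": -20,"jaw": -1},
  {"wx": 0,"wy": -0.3,"wz": 0,"tx": 18,"ty": 0,"tz": -60,"jaw": -1},
  {"wx": 0,"wy": -0.3,"wz": 0,"tx": 18,"ty": 0,"tz": -100,"jaw": -1},
])

```text
t: 22.93
ee_pos: [0.4676, 0.121, 0.2668]
tcp_rot: [179.8, -0.2, 96.0]
contact_force: [1.5, -0.6, 0.4]
width: 0.0001
```

>>> jog_arm([
  {"wx": 0,"wy": 0,"wz": 0,"tx": 0,"ty": -20,"tz": -20,"jaw": -1},
  {"wx": 0,"wy": 0,"wz": 0,"tx": 0,"ty": -50,"tz": -40,"jaw": -1},
  {"wx": 0,"wy": 0,"wz": 0,"tx": 0,"ty": -50,"tz": -40,"jaw": -1},
  {"wx": 0,"wy": 0,"wz": 0,"tx": 0,"ty": -50,"tz": -40,"jaw": -1},
])

```text
t: 23.27
ee_pos: [0.4185, 0.1153, 0.3102]
tcp_rot: [179.3, -0.2, 96.0]
contact_force: [0.2, 0.2, -1.0]
width: -0.0002
```

```bash
python3 - <<'E'
from plan import *
cf()
for n in("side","top"):
    p,d=vision.get_image(n);w=cloud(n,d);cv2.imwrite(f"pics/{n}F.png",p)
    c=Ro.from_euler("z",-Y,degrees=True).apply((w.reshape(-1,3)-[*CH,0]))*1000
    q=c[(c[:,1]<0)&(c[:,1]>-120)&(abs(c[:,0]+50)<30)&(c[:,2]>162)&(c[:,2]<182)]
    print("post",n,len(q),np.percentile(q,[5,50,95],axis=0).round().tolist())
    q=c[(abs(c[:,1])<125)&(c[:,0]<-72)&(c[:,0]>-84)&(c[:,2]<140)&(c[:,2]>100)]
    print("lid front z",np.percentile(q[:,2],[25,50]).round(1))
    q=c[(c[:,1]<-165)&(c[:,1]>-190)&(abs(c[:,0]+56)<9)&(c[:,2]>130)&(c[:,2]<150)];print("rod tip y",q[:,1].min().round(1) if len(q) else 0)
E
```

```text
{'t': 23.267, 'ee_pos': [0.418, 0.115, 0.31], 'tcp_rot': [179.328, -0.203, 96.023], 'qpos': [5.418, -26.835, 110.594, 0.211, 95.571, -0.581], 'contact_force': [0.197, 0.211, -0.967], 'width': -0.0}
chest frame [-105.3  -50.2  310.2]
post side 39 [[-63.0, -87.0, 163.0], [-58.0, -84.0, 172.0], [-53.0, -78.0, 179.0]]
lid front z [123.6 124.4]
rod tip y -175.3
post top 27 [[-62.0, -85.0, 166.0], [-57.0, -79.0, 178.0], [-52.0, -75.0, 180.0]]
lid front z [123.9 125.1]
rod tip y -170.9
```

View pics/sideF.png

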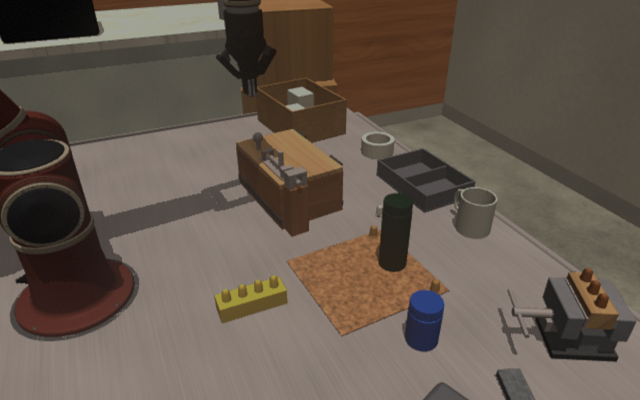

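The final side view shows the lid flat, the bolt through its keeper at (290,170), and the tall canister and thimbles in place. The arm is clear, so I'm handing in.

```bash
python3 -c "
from plan import *
print(env.finish_job())"
```

```text
the job is handed in; nothing more can be done
None
```

I put the short green canister and the wooden block in the chest, both right way up. I then shut the lid, slid the bolt through its keeper, and handed in at about 23 s of the 72 s allowed.

**Contents:** the wrist view before closing showed the canister upright and the block flat on the floor, pegs up.

**Lid:** the front edge reads about 124 mm above the cart, which is what a fully shut lid should give.

**Bolt:** it stopped hard at the same place on two pushes at different heights, with 21 to 40 N on the finger. The rod tip reads about 10 mm past the keeper's far face.

**Left alone:** in the final side view the tall canister, the thimbles visible there and both look-alikes stand where they were, and the arm is clear.

**Disagreement:** I measured about 39 mm of bolt travel, not 45 mm. The post's final position, about -81 mm, is where I would expect fully home if its travel is centred between the guides. I therefore took the hard stop as home and assumed the bolt started a few millimetres forward, but I could not confirm that.

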